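Spin-test guide pulleys, reject binders, feed the good ones into the channel

ROBOT

A 6-joint arm with a two-finger parallel gripper is mounted at the origin on the work surface. World frame = base frame: x ahead of the robot, y to its left, z up, the work surface at z = 0. Lengths are in m, angles in rad, forces in N, time in s.
With the tool pointing down it reaches from about 0.35 to 0.85 m from the base axis. Payload 8.1 kg.
Tool frame: the origin (TCP) lies on the mounting face of the last link; the fingertips stand 173 mm ahead of it and the grasp point (between the pads) lies 155 mm ahead of it; z points along the fingers, y is the direction in which the jaws open and shut (so a half turn about z gives the same grasp; the last joint's range is limited). The gripper opens to 85 mm and grips with 20 to 120 N. Pads are 22 mm wide; open, the fingers measure 114 mm over their backs; the gripper's body (76 mm by 85 mm) begins 54 mm behind the grasp point. The pads swing forward as they close: fully open they stand 13 mm farther back than shut.
Start: joints at [1.256, 0.13, 1.488, -0, 1.523, -0.085], TCP at [0.137, 0.584, 0.405] pointing down, gripper open.
Joint ranges: [-2.96, 2.96], [-0.89, 2.26], [0.02, 2.5], [-1.34, 4.48], [0, 2.73], [-2.66, 2.66]. Speed limits (rad/s): [2.39, 2.39, 2.79, 3.14, 3.14, 3.14].

INTERFACE

Orientations are given as [roll, pitch, yaw] about the fixed x, y, z axes, in that order (R = Rz(yaw) Ry(pitch) Rx(roll)).
In Python, from rig import robot gives the robot as it stands.
- The arm moves only by the tool drive_tool, never from a script. Its argument "plan" is a list of rows, each an object with "hand": the opening, from -1 (shut) to 1 (fully open); "offset": the shift along the world's x, y, z in m, a list of three; "angular": the turn, a rotation vector about the world's x, y, z in rad, a list of three. In form: [{"hand": hand, "offset": [tx, ty, tz], "angular": [ax, ay, az]}, ...]. A call has 1 to 20 rows; each row is the pose to reach, as a shift and turn from the pose commanded when the call began; what a row does not reach only later rows make up. A row lasts 1/12 s, in which the tool goes at most 41.7 mm and 7.16 degrees, less where a joint would pass 70% of its speed; a pose out of reach is approached as far as the arm can. A call with a gripper value outside its range is refused whole. The fingers move at their own pace and stop on an object; "grip_force" is the grip in N (left out, the last holds). Time passes only in rows, so rows that repeat a pose let the fingers close. It gives the time, the measured TCP pose, the force and the opening at its end, in the units of the state.
- robot.state(): the state, without advancing time (a new reading comes with each control period).
- robot.snapshot(name): name is "side" or "top"; returns a dict with "pixels" (400x640x3 uint8, blue, green, red), "z_map" (400x640 float32, m along the optical axis (not along the pixel's ray), 0 where there is no reading), "vfov" (degrees; the focal length in pixels is half the picture's height over the tangent of half this angle, whatever the lens; pixels are square), "cx", "cy" (the principal point, pixels), "pose" (4x4, takes a point from camera to world coordinates). Camera axes: x right, y down, z forward; pixel columns grow to the right and rows downward; lengths in m; the calibration is good to about 2 mm. A picture is of the moment at which its call begins.
- robot.hand_in(): hands the job in, once; it reports no verdict.
Trained networks look in a picture, given as the dict that the camera call returned (one of the last four; its "shot" number tells which), for a name from the list of things; names that differ only in an ending like _2 or _b are one class to them, and where a whole thing is asked for, a point or a joint stands for the part that bears it (a point fixed in the world has none). Each returns a list of dicts, best first, with "p" (0 to 1); they miss things now and then, are a little off and sometimes report something else, mostly with a low value. They report only what shows in the picture. A call takes as long as a camera call. They do not tell look-alikes from the thing itself.
- robot.search_frame(picture, target): "at" ([x, y, z] in m, in world coordinates, good to about 4 mm: the middle of the surface that is visible of it).
- robot.outline_of(picture, target): "mask" (400x640 bool, what is visible of it).
- robot.tip_of(picture, target): "at" ([x, y, z] in m, in world coordinates, good to about 4 mm: a listed point, or the origin of a listed thing).
The state is a dict: "clock": time; "joints": joint angles; "qd": joint speeds; "effort": joint torques, N m; "ee_pos": TCP position; "tcp_rot": TCP orientation; "ft_force": force on the tool from outside, world axes, zero at the start; "wrist_torque": the same for the moment, N m; "width": finger opening in m.
Only numpy, scipy, OpenCV 4.12 (cv2) and the standard library are available. Lean on these libraries where they do the work, as an engineer would, in place of code of your own. Each camera call takes 0.05 s, during which the arm holds its last target.

TASK

Flick the wheel of every guide pulley in the rack, turning it at least a quarter turn one way, and see whether it coasts freely or binds. Stand each pulley that binds upright in the red reject tray; set each free-running one in the guide channel's loading bay and, holding the push stick, push them with it under the guard bars until the row is fully home against the red stop, never pushing or carrying them in there with the fingers. Finally put the push stick back on its blue mat, standing and pointing the way it did, and leave everything else where it is.

Things in the scene. Friction and masses are not known exactly. Their poses are not given: they have to be found in the camera images.
- pulley_1: Guide pulley (may be absent: None); any one may stand in any pocket; some run free, some bind. Loose, about 0.5 kg. Blue block 60 (x) x 66 (y) x 18 tall, origin at the centre of its underside, z up. On its centre a fixed steel post, 16 x 16 square (faces along x, y), top 86 above the underside: carry by it. White wheel round the post, radius 27, 22 to 40 up, with 3 ribs (see wheel_1)
- wheel_1 (a joint): turn of the wheel about its post, rad, anticlockwise from above, no stops; starts within 0.5 of 0, where the orange rib points to +y. 3 radial ribs 120 deg apart (1 orange, 2 black), 6 thick, radius 13 to 27, 40 to 52 up: shut fingers swept past 25 off the centre, tips 44 up, flick one. Flicked at 0.15 m/s a free wheel coasts a turn or more; a binder (0.6 to 1.8 N at the rib) stops at once
- pulley_2: Guide pulley, just like pulley_1 in size and look; may be absent (None)
- wheel_2 (a joint): turn of pulley_2's wheel, as joint wheel_1
- pulley_3: Guide pulley, just like pulley_1 in size and look; may be absent (None)
- wheel_3 (a joint): turn of pulley_3's wheel, as joint wheel_1
- pulley_4: Guide pulley, just like pulley_1 in size and look; may be absent (None)
- wheel_4 (a joint): turn of pulley_4's wheel, as joint wheel_1
- rack: Fixed aluminium rack 76 (x) x 385 (y) x 16 tall, origin at the centre of its underside. Pockets 66 (x) x 72 (y) at y = -142.5, -47.5, 47.5, 142.5, floor 5 above the table. Pulleys stand in them with their x and y along the rack's and cannot turn
- channel: Fixed channel, origin on its centre line at table height; floor 4 up, walls to 30. Feed is to -y. Open bay y 22 to 170, 79 wide; taper y -3 to 22; narrow part y -150 to 0, 66 wide, up to the red stop face at y -150. Yellow guard bars at y -130, -75, -20, 100 to 108 up. Pulleys go in with their y along it; home: centre at y -117, the next touching it at -51 (at most two)
- reject_tray: Fixed open red tray 106 (x) x 170 (y) x 34 tall, walls and floor 5, origin at the centre of its underside. Takes two pulleys standing side by side along y, their axes along the tray's
- mat: Fixed blue mat 90 (x) x 270 (y) x 2 thick, origin at the centre of its underside. The stick stands here, its grip on the +y half, its head towards -y
- stick: Push stick, loose, 0.16 kg. Orange square grip 24 x 24 (faces along x, y), 14 to 90 above the underside, on a wooden foot 44 x 36 x 14; origin under the grip. A bar (4 to 16 up) runs along -y to a head 40 wide (x), 18 tall, pushing face at y = -170. Stands on foot and head
- spool: Bystander, not to be disturbed: black-flanged spool of copper wire, 72 dia x 64 tall
- coil_1: Bystander, not to be disturbed: small copper coil, 34 dia x 14
- coil_2: Bystander, not to be disturbed: small copper coil, 34 dia x 14
- bottle: Bystander, not to be disturbed: white bottle, 64 dia x 160 tall
- tape: Bystander, not to be disturbed: roll of yellow tape, 60 dia x 18
- driver: Bystander, not to be disturbed: screwdriver lying flat
- cup: Bystander, not to be disturbed: steel cup, 68 dia x 80 tall
There are look-alikes about, which are no part of the job. Leave any green look-alike of the stick alone.

How it is judged:
On the way:
1. the free-running pulleys are home in the channel, with the push stick touching the row (x of pulley_1 in the frame of channel between -0.012 and 0.012 m and y of pulley_1 in the frame of channel between -0.13 and -0.043 m and z of each of pulley_1, pulley_4 in the frame of channel below 0.01 m and angle between each of pulley_1, pulley_4's own z axis and vertical below 0.15 rad and x of pulley_4 in the frame of channel between -0.012 and 0.012 m and y of pulley_4 in the frame of channel between -0.13 and -0.043 m and y of any of pulley_1, pulley_4 in the frame of channel below -0.111 m and (contact force between stick and pulley_1 above 0.1 N or contact force between stick and pulley_4 above 0.1 N)), for 0.1 s.
At the end, for the whole second after the job is handed in: Every wheel turned beyond 0.9 rad; binders upright on the reject tray floor; free pulleys upright in the channel, first within 6 mm of the stop, next within 8 mm of touching it; stick stands on the mat (grip 60 mm sideways, -70 to 145 mm along, 0.6 rad); pulleys and stick at rest (x of pulley_1 in the frame of channel between -0.012 and 0.012 m and y of pulley_1 in the frame of channel between -0.13 and -0.043 m and z of each of pulley_1, pulley_4 in the frame of channel below 0.01 m and angle between each of pulley_1, pulley_4, pulley_2, pulley_3's own z axis and vertical below 0.15 rad and x of pulley_4 in the frame of channel between -0.012 and 0.012 m and y of pulley_4 in the frame of channel between -0.13 and -0.043 m and y of any of pulley_1, pulley_4 in the frame of channel below -0.111 m and x of pulley_2 in the frame of reject_tray between -0.025 and 0.025 m and y of pulley_2 in the frame of reject_tray between -0.055 and 0.055 m and z of each of pulley_2, pulley_3 in the frame of reject_tray below 0.011 m and x of pulley_3 in the frame of reject_tray between -0.025 and 0.025 m and y of pulley_3 in the frame of reject_tray between -0.055 and 0.055 m and linear speed of each of pulley_1, pulley_2, pulley_3, pulley_4, stick below 0.03 m/s and x of stick in the frame of mat between -0.06 and 0.06 m and y of stick in the frame of mat between -0.07 and 0.145 m and angle between stick's own z axis and vertical below 0.1 rad and z of stick in the frame of mat below 0.008 m and angle between the y axis of stick and the y axis of mat, either way round below 0.6 rad and (value of joint wheel_1 above 0.9 rad or value of joint wheel_1 below -0.9 rad) and (value of joint wheel_2 above 0.9 rad or value of joint wheel_2 below -0.9 rad) and (value of joint wheel_3 above 0.9 rad or value of joint wheel_3 below -0.9 rad) and (value of joint wheel_4 above 0.9 rad or value of joint wheel_4 below -0.9 rad)).
It fails at once if a pulley is touched by the fingers while it is in the narrow part of the channel (centre past y = 20 mm) ((contact force between the fingers and pulley_1 above 0.5 N and y of pulley_1 in the frame of channel between -0.16 and 0.02 m and x of pulley_1 in the frame of channel between -0.03 and 0.03 m and z of pulley_1 in the frame of channel below 0.03 m) or (contact force between the fingers and pulley_2 above 0.5 N and y of pulley_2 in the frame of channel between -0.16 and 0.02 m and x of pulley_2 in the frame of channel between -0.03 and 0.03 m and z of pulley_2 in the frame of channel below 0.03 m) or (contact force between the fingers and pulley_3 above 0.5 N and y of pulley_3 in the frame of channel between -0.16 and 0.02 m and x of pulley_3 in the frame of channel between -0.03 and 0.03 m and z of pulley_3 in the frame of channel below 0.03 m) or (contact force between the fingers and pulley_4 above 0.5 N and y of pulley_4 in the frame of channel between -0.16 and 0.02 m and x of pulley_4 in the frame of channel between -0.03 and 0.03 m and z of pulley_4 in the frame of channel below 0.03 m)).
It fails at once if a bystander is moved by more than 40 mm (distance of any of spool, coil_1, coil_2, bottle, tape, driver, cup from where it was at the start of the episode above 0.04 m).
Of pulley_1, pulley_2, pulley_3, pulley_4 only 3 to 4 are there at a start; the rules pass over those that are not, and their reading is None.
At some moment in a run one of stick may be knocked a few centimetres aside while the robot is not near it.
It also fails if it takes over 210 s, if anything falls off the work surface, if the arm or the gripper's body presses on something with over 40 N, if the wrist force passes 120 N, or if a joint passes its speed limit or range.

## Working session

There is one attempt and no reset: what is moved stays moved. The work goes in short steps, Python scripts to look and compute and a tool call to move; the robot and the scene stay as the last step left them, time stands still between calls to the robot, and variables do not carry over. Pictures are saved under pics/ and viewed, and the job is handed in when it is done.

Besides the shell and the picture viewer there is one more tool, called after "Call:" in YAML: its name, and indented under it one key for each argument. drive_tool: Moves the arm, as the interface text tells. Its arguments: {"type":"object","properties":{"plan":{"type":"array"},"grip_force":{"type":"number"}},"required":["plan"]}

```bash
ls; mkdir -p pics; cat > h.py <<'E'
import numpy as np, cv2
from rig import robot
def K(s):
    f=200/np.tan(np.radians(s["vfov"])/2); return f,s["cx"],s["cy"]
def cloud(s):
    f,cx,cy=K(s); z=s["z_map"]; v,u=np.mgrid[0:z.shape[0],0:z.shape[1]]
    P=np.stack([(u-cx)/f*z,(v-cy)/f*z,z],-1)
    T=np.array(s["pose"]); return P@T[:3,:3].T+T[:3,3]
def proj(s,p):
    T=np.linalg.inv(np.array(s["pose"])); q=T[:3,:3]@np.array(p)+T[:3,3]; f,cx,cy=K(s)
    return q[0]/q[2]*f+cx,q[1]/q[2]*f+cy
E
python3 - <<'E'
from h import *
print(robot.state())
for n in ("top","side"):
    s=robot.snapshot(n); cv2.imwrite(f"pics/a_{n}.png",s["pixels"]); print(n,s["vfov"],s["cx"],s["cy"],np.round(s["pose"],3).tolist())
    for t in ("pulley_1","wheel_1","rack","channel","reject_tray","mat","stick","spool","coil_1","bottle","tape","driver","cup"):
        for r in robot.tip_of(s,t): print(t,round(r["p"],2),np.round(r["at"],3), np.round(proj(s,r["at"])))
E
```

```text
pics
{'clock': 0.0, 'joints': array([ 1.25557916e+00,  1.31176580e-01,  1.48926671e+00, -7.22844565e-06,
        1.52298406e+00, -8.53890949e-02]), 'qd': array([-8.05294346e-05, -9.21659545e-04, -1.05893139e-03, -5.64325497e-04,
       -7.23703500e-05, -4.03366524e-04]), 'effort': array([ 1.31646422e-03, -5.69411767e+01, -5.00555384e+01, -3.02343024e-04,
        1.46407768e-02, -3.04678326e-05]), 'ee_pos': array([0.13659013, 0.58401751, 0.40364182]), 'tcp_rot': array([-3.13976403e+00, -1.49279223e-04,  2.91176480e+00]), 'ft_force': array([ 0.80671474, -0.42235525,  0.16806385]), 'wrist_torque': array([0.01879733, 0.01034263, 0.03112567]), 'width': 0.08516787063707218}
top 47.42743424174466 320.8106187491949 203.4340727192664 [[-0.005, -0.994, 0.11, 0.325], [-1.0, 0.003, -0.015, 0.129], [0.014, -0.11, -0.994, 1.647], [0.0, 0.0, 0.0, 1.0]]
pulley_1 0.82 [0.655 0.112 0.006] [319. 163.]
pulley_1 0.81 [0.65  0.023 0.006] [343. 164.]
pulley_1 0.69 [ 0.642 -0.079  0.004] [371. 167.]
pulley_1 0.32 [ 0.63  -0.358 -0.   ] [446. 170.]Traceback (most recent call last):
  File "<stdin>", line 6, in <module>
ValueError: it knows: bottle, channel, coil, cup, driver, mat, pulley, rack, reject_tray, spool, stick, tape
```

```bash
python3 - <<'E'
from h import *
for n in ("top","side"):
    s=robot.snapshot(n); cv2.imwrite(f"pics/a_{n}.png",s["pixels"]); print(n,s["vfov"],s["cx"],s["cy"],np.round(s["pose"],3).tolist())
    for t in ("pulley_1","rack","channel","reject_tray","mat","stick","spool","coil_1","bottle","tape","driver","cup"):
        for r in robot.tip_of(s,t): print(t,round(r["p"],2),np.round(r["at"],3), np.round(proj(s,r["at"])))
E
```

```text
top 47.42743424174466 320.8106187491949 203.4340727192664 [[-0.005, -0.994, 0.11, 0.325], [-1.0, 0.003, -0.015, 0.129], [0.014, -0.11, -0.994, 1.647], [0.0, 0.0, 0.0, 1.0]]
pulley_1 0.76 [0.654 0.112 0.005] [319. 164.]
pulley_1 0.69 [0.648 0.021 0.007] [343. 165.]
pulley_1 0.56 [ 0.644 -0.075  0.004] [370. 166.]
pulley_1 0.31 [0.554 0.5   0.001] [212. 191.]
rack 0.83 [ 0.647 -0.027  0.002] [356. 166.]
rack 0.19 [ 0.641 -0.078  0.005] [370. 167.]
channel 0.66 [ 0.443 -0.131  0.   ] [386. 221.]
reject_tray 0.67 [0.575 0.345 0.002] [255. 185.]
reject_tray 0.58 [ 0.561 -0.481 -0.   ] [480. 189.]
reject_tray 0.37 [ 0.436  0.271 -0.002] [275. 223.]
mat 0.75 [ 0.438  0.275 -0.003] [274. 223.]
stick 0.89 [ 0.445  0.36  -0.002] [250. 221.]
stick 0.82 [ 0.301  0.743 -0.001] [142. 261.]
stick 0.61 [0.298 0.404 0.   ] [237. 262.]
spool 0.92 [ 0.627 -0.358 -0.   ] [446. 171.]
coil_1 0.51 [ 0.51  -0.448 -0.004] [471. 203.]
coil_1 0.44 [ 0.545  0.149 -0.002] [309. 193.]
bottle 0.85 [ 0.376  0.538 -0.001] [201. 240.]
tape 0.7 [ 0.403 -0.411  0.001] [463. 232.]
driver 0.63 [ 0.555  0.5   -0.   ] [212
[... 567 characters left out ...]
9 [ 0.438  0.278 -0.001] [293. 179.]
mat 0.21 [0.373 0.539 0.002] [269. 147.]
stick 0.79 [ 0.303  0.743 -0.001] [249. 128.]
stick 0.66 [0.443 0.359 0.007] [291. 166.]
stick 0.58 [0.296 0.406 0.   ] [252. 165.]
spool 0.77 [ 0.631 -0.357  0.001] [399. 297.]
spool 0.21 [0.371 0.536 0.002] [268. 148.]
coil_1 0.68 [ 0.51  -0.451  0.   ] [364. 333.]
coil_1 0.49 [0.543 0.151 0.004] [328. 194.]
bottle 0.84 [0.373 0.539 0.   ] [269. 148.]
tape 0.5 [ 0.401 -0.411 -0.001] [316. 327.]
tape 0.34 [ 0.508 -0.452 -0.001] [363. 334.]
driver 0.68 [ 0.554  0.5   -0.001] [314. 149.]
driver 0.29 [0.437 0.276 0.002] [293. 179.]
driver 0.25 [0.658 0.114 0.005] [362. 196.]
cup 0.8 [ 0.557 -0.488 -0.003] [387. 343.]
```

View pics/a_top.png

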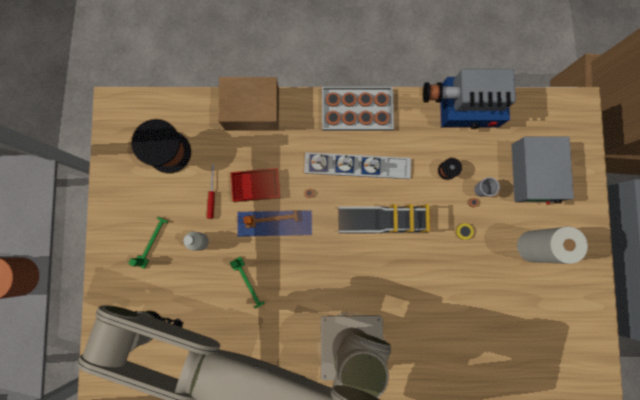

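View pics/a_side.png

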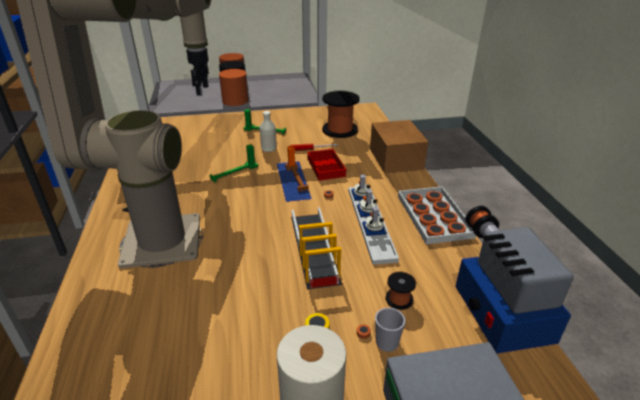

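```bash
python3 - <<'E'
from h import *
s=robot.snapshot("top"); p=s["pixels"]
c=cv2.resize(p[140:260,225:445],None,fx=3.6,fy=3.6,interpolation=cv2.INTER_CUBIC); cv2.imwrite("pics/b1.png",c)
s2=robot.snapshot("side"); p=s2["pixels"]
c=cv2.resize(p[130:300,240:410],None,fx=3.5,fy=3.5,interpolation=cv2.INTER_CUBIC); cv2.imwrite("pics/b2.png",c)
np.savez("s0.npz",top=cloud(s),side=cloud(s2),tp=s["pixels"],sp=s2["pixels"])
C=cloud(s)
for n in ("rack","channel","reject_tray","mat","stick","pulley_1"):
    for S,C in((s,cloud(s)),(s2,cloud(s2))):
        for r in robot.outline_of(S,n):
            if r["p"]<.5: continue
            m=r["mask"]&(S["z_map"]>0); Q=C[m]
            if len(Q)<20: continue
            rect=cv2.minAreaRect(Q[:,:2].astype(np.float32)*1000)
            print(n,round(r["p"],2),m.sum(),np.round(rect[0],1),np.round(rect[1],1),round(rect[2],2),"z",np.round(np.percentile(Q[:,2],[2,50,98]),3))
E
```

```text
rack 0.9 1192 [645.9 -27.5] [384.   78.2] 86.67 z [-0.001  0.013  0.023]
rack 0.72 1028 [648.5 -37.5] [380.2  85.5] 86.99 z [-0.     0.011  0.019]
channel 0.6 2391 [ 448.6 -119.1] [ 97.8 325.2] 0.29 z [-0.003  0.007  0.112]
channel 0.57 2733 [ 457.5 -117.3] [343.3 116.8] 89.03 z [0.    0.013 0.109]
reject_tray 0.92 1386 [573.6 342. ] [107.  170.5] 5.53 z [-0.002  0.007  0.039]
reject_tray 0.87 909 [574.3 370.9] [255.  123.2] 89.03 z [-0.     0.011  0.036]
mat 0.67 1555 [436.9 273.4] [ 93.2 269.4] 2.12 z [-0.005  0.003  0.018]
mat 0.72 666 [436.5 270.6] [ 90.8 271.2] 0.55 z [-0.003  0.001  0.006]
stick 0.92 364 [454.5 285.2] [ 49.  187.1] 7.02 z [-0.003  0.019  0.096]
stick 0.89 383 [368.6 710.1] [ 49.5 187.3] 61.24 z [0.006 0.018 0.093]
stick 0.8 289 [226.8 369.7] [185.6  43.3] 27.54 z [0.007 0.018 0.093]
stick 0.8 264 [319.4 863.6] [164.1 486.1] 18.9 z [-0.05   0.016  0.089]
stick 0.69 301 [448.9 292.3] [ 43.1 215.9] 6.13 z [0.004 0.019 0.091]
stick 0.56 363 [221.9 368.5] [184.3  64.1] 28.6 z [0.004 0.016 0.089]
pulley_1 0.87 296 [641.8 -74.5] [65.8 59.3] 89.14 z [0.012 0.043 0.094]
pulley_1 0.63 269 [653.1 114.4] [65.7 55.9] 89.78 z [0.017 0.043 0.095]
pulley_1 0.55 135 [651.5 114.4] [46.7 50.8] 2.87 z [0.029 0.045 0.061]
pulley_1 0.54 296 [648.8  19.9] [65.5 59.7] 88.19 z [0.016 0.042 0.094]
pulley_1 0.9 433 [641.1 -84.9] [65.9 67.8] 76.52 z [0.012 0.039 0.089]
pulley_1 0.9 322 [644.9 -13.6] [120.6  55. ] 87.92 z [0.013 0.044 0.09 ]
pulley_1 0.62 292 [650.8 113. ] [183.   59.7] 76.73 z [0.011 0.044 0.091]
```

View pics/b1.png

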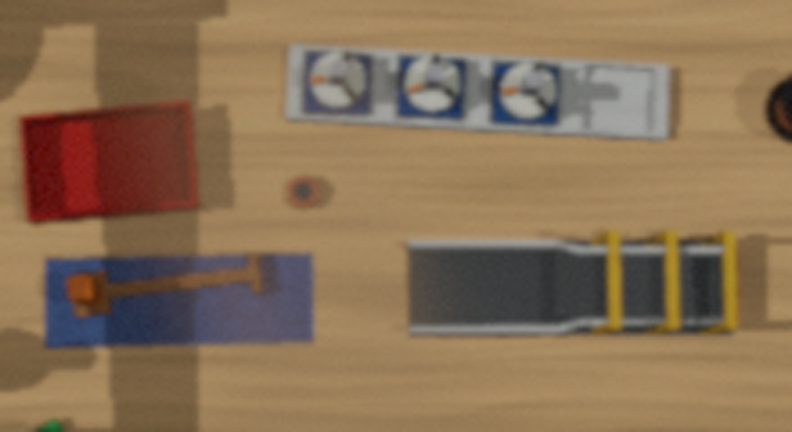

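View pics/b2.png

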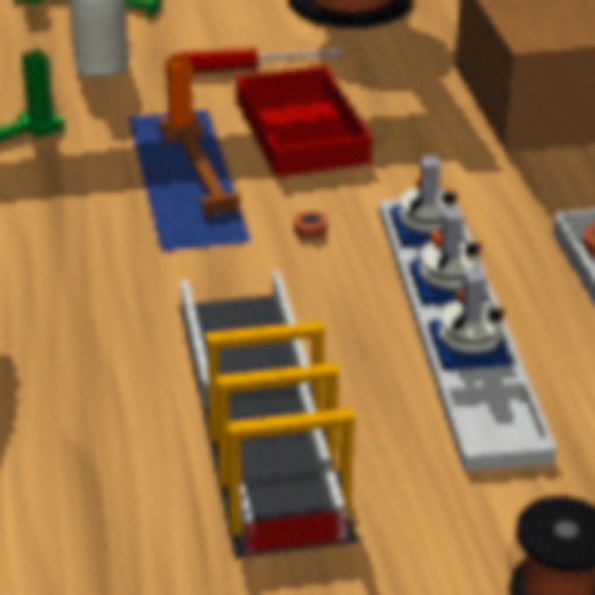

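```bash
cat > m.py <<'E'
from h import *
d=np.load("s0.npz")
def cen(C,x,y,r,z0,z1):
    m=(np.hypot(C[...,0]-x,C[...,1]-y)<r)&(C[...,2]>z0)&(C[...,2]<z1); Q=C[m]; return len(Q),np.round(Q.mean(0)*1000,1),np.round(np.ptp(Q,axis=0)*1000,1)
for k in ("top","side"):
    C=d[k]
    for (x,y) in((.6545,.1153),(.649,.0204),(.6438,-.0745)):
        print(k,"post",cen(C,x,y,.02,.084,.1), "post60+",cen(C,x,y,.02,.062,.1))
        print("   block",cen(C,x,y,.05,.018,.027),)
    print(k,"grip",cen(C,.444,.36,.03,.085,.1),cen(C,.444,.36,.03,.03,.1))
C=d["top"]
# channel wall tops: z .024-.034
m=(C[...,2]>.022)&(C[...,2]<.036)&(abs(C[...,0]-.447)<.07)&(C[...,1]>-.1)&(C[...,1]<.05)
Q=C[m]; 
for sg in (1,-1):
    q=Q[(Q[:,0]-.447)*sg>.03]; a=np.polyfit(q[:,1],q[:,0],1); print("wall",sg,len(q),a,a[0]*0+a[1],np.std(q[:,0]-np.polyval(a,q[:,1])))
m=(abs(C[...,0]-.447)<.07)&(C[...,1]>-.30)&(C[...,1]<.07)&(C[...,2]>.022)&(C[...,2]<.036); Q=C[m]; print(np.round(Q[:,1].min(),4),Q[:,1].max())
m=(abs(C[...,0]-.447)<.07)&(C[...,1]>-.33)&(C[...,1]<.07)&(C[...,2]>.096)&(C[...,2]<.115); Q=C[m]
h,e=np.histogram(Q[:,1],bins=np.arange(-.33,0,.005)); print([(round(b,3),n) for b,n in zip(e,h) if n])
for lo,hi in((-.27,-.24),(-.22,-.18),(-.16,-.12)):
    q=Q[(Q[:,1]>lo)&(Q[:,1]<hi)]; print(len(q), q.mean(0) if len(q) else 0, np.ptp(q,axis=0) if len(q) else 0)
E
python3 m.py
```

```text
top post (25, array([652.5, 114.9,  92.6]), array([16.3, 14. , 11.8])) post60+ (30, array([651.4, 114.9,  89.4]), array([16.3, 14.1, 28.3]))
   block (141, array([650.4, 117.4,  22.2]), array([74.4, 94.5,  8.9]))
top post (24, array([648.6,  20.8,  92.1]), array([15.4, 14.5, 12.9])) post60+ (29, array([647.5,  20.6,  89. ]), array([15.4, 15.2, 27.4]))
   block (138, array([644. ,  22.1,  21.6]), array([74.8, 95. ,  8.9]))
top post (24, array([642. , -76.1,  91.9]), array([15.8, 15.3, 12.7])) post60+ (33, array([641.1, -74.9,  87.2]), array([15.8, 17. , 27.9]))
   block (136, array([639. , -75.1,  22.1]), array([77.4, 94.8,  8.6]))
top grip (50, array([442.5, 360.5,  91.4]), array([24.2, 23.7, 12.8])) (74, array([441.5, 358.4,  80.5]), array([25.4, 25.3, 67.7]))
side post (21, array([652.4, 109.6,  89.4]), array([16.5, 24.2,  9.4])) post60+ (56, array([652.1, 107.5,  79.3]), array([17.2, 24.2, 30.9]))
   block (54, array([633.3, 100.2,  21.8]), array([66.2, 72.4,  8.8]))
side post (23, array([649.4,  15.1,  88.3]), array([17.5, 21.3,  9. ])) post60+ (56, array([647.8,  13.4,  78.7]), 
[... 575 characters left out ...]
441 0.0012723289797762797
-0.2828 0.0442757523691486
[(np.float64(-0.265), np.int64(4)), (np.float64(-0.26), np.int64(41)), (np.float64(-0.255), np.int64(46)), (np.float64(-0.25), np.int64(4)), (np.float64(-0.21), np.int64(2)), (np.float64(-0.205), np.int64(40)), (np.float64(-0.2), np.int64(42)), (np.float64(-0.195), np.int64(4)), (np.float64(-0.155), np.int64(5)), (np.float64(-0.15), np.int64(43)), (np.float64(-0.145), np.int64(38)), (np.float64(-0.14), np.int64(2))]
95 [ 0.44666253 -0.25484783  0.1073908 ] [0.09244571 0.01272987 0.01796645]
88 [ 0.44758026 -0.19979005  0.10771846] [0.09292345 0.01229979 0.01861036]
88 [ 0.45036987 -0.14528122  0.10766828] [0.0921435  0.01123159 0.01433714]
```

Call:
drive_tool:
  plan:
    - {"hand": -1,"offset": [0.527,-0.721,-0.08],"angular": [0,0,0.174]}
    - {"hand": -1,"offset": [0.527,-0.721,-0.08],"angular": [0,0,0.174]}
    - {"hand": -1,"offset": [0.527,-0.721,-0.08],"angular": [0,0,0.174]}
    - {"hand": -1,"offset": [0.527,-0.721,-0.08],"angular": [0,0,0.174]}
    - {"hand": -1,"offset": [0.527,-0.721,-0.08],"angular": [0,0,0.174]}
    - {"hand": -1,"offset": [0.527,-0.721,-0.08],"angular": [0,0,0.174]}
    - {"hand": -1,"offset": [0.527,-0.721,-0.08],"angular": [0,0,0.174]}
    - {"hand": -1,"offset": [0.527,-0.721,-0.08],"angular": [0,0,0.174]}
    - {"hand": -1,"offset": [0.527,-0.721,-0.08],"angular": [0,0,0.174]}
    - {"hand": -1,"offset": [0.527,-0.721,-0.08],"angular": [0,0,0.174]}
    - {"hand": -1,"offset": [0.527,-0.721,-0.08],"angular": [0,0,0.174]}
    - {"hand": -1,"offset": [0.527,-0.721,-0.08],"angular": [0,0,0.174]}
    - {"hand": -1,"offset": [0.527,-0.721,-0.08],"angular": [0,0,0.174]}
    - {"hand": -1,"offset": [0.527,-0.721,-0.08],"angular": [0,0,0.174]}
    - {"hand": -1,"offset": [0.527,-0.721,-0.08],"angular": [0,0,0.174]}
    - {"hand": -1,"offset": [0.527,-0.721,-0.08],"angular": [0,0,0.174]}
    - {"hand": -1,"offset": [0.527,-0.721,-0.08],"angular": [0,0,0.174]}
    - {"hand": -1,"offset": [0.527,-0.721,-0.08],"angular": [0,0,0.174]}
    - {"hand": -1,"offset": [0.527,-0.721,-0.08],"angular": [0,0,0.174]}
    - {"hand": -1,"offset": [0.527,-0.721,-0.08],"angular": [0,0,0.174]}

```text
clock: 3.77
ee_pos: [0.6273, -0.0878, 0.3301]
tcp_rot: [3.142, 0.0, 3.086]
ft_force: [0.4, 1.4, 0.0]
width: 0.0
```

Call:
drive_tool:
  plan:
    - {"hand": -1,"offset": [0.036,-0.049,0],"angular": [0,0,0]}
    - {"hand": -1,"offset": [0.036,-0.049,0],"angular": [0,0,0]}
    - {"hand": -1,"offset": [0.036,-0.049,-0.06],"angular": [0,0,0]}
    - {"hand": -1,"offset": [0.036,-0.049,-0.06],"angular": [0,0,0]}
    - {"hand": -1,"offset": [0.036,-0.049,-0.06],"angular": [0,0,0]}
    - {"hand": -1,"offset": [0.036,-0.049,-0.06],"angular": [0,0,0]}

```text
clock: 4.27
ee_pos: [0.6617, -0.1346, 0.2687]
tcp_rot: [3.141, -0.004, 3.086]
ft_force: [0.1, -0.1, 0.8]
width: 0.0001
```

```bash
python3 - <<'E'
from h import *
print(robot.state()["ee_pos"],robot.state()["tcp_rot"],robot.state()["clock"])
s=robot.snapshot("top"); p=s["pixels"]
cv2.imwrite("pics/c1.png",cv2.resize(p[140:200,290:420],None,fx=6,fy=6,interpolation=cv2.INTER_CUBIC))
E
```

```text
[ 0.66165542 -0.13460284  0.268691  ] [ 3.14074409 -0.00379127  3.08571394] 4.2667
```

View pics/c1.png

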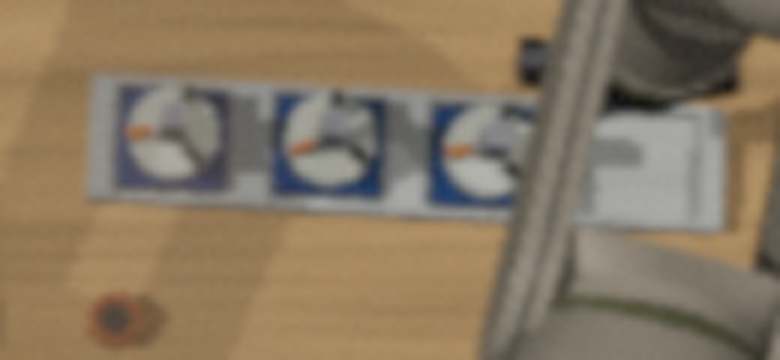

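Call:
drive_tool:
  plan:
    - {"hand": -1,"offset": [0.002,0,-0.03],"angular": [0,0,0]}
    - {"hand": -1,"offset": [0.002,0,-0.045],"angular": [0,0,0]}
    - {"hand": -1,"offset": [0.002,0,-0.045],"angular": [0,0,0]}
    - {"hand": -1,"offset": [0.002,0,-0.045],"angular": [0,0,0]}
    - {"hand": -1,"offset": [0.0027,0.0125,-0.045],"angular": [0,0,0]}
    - {"hand": -1,"offset": [0.0034,0.025,-0.045],"angular": [0,0,0]}
    - {"hand": -1,"offset": [0.0041,0.0375,-0.045],"angular": [0,0,0]}
    - {"hand": -1,"offset": [0.0048,0.05,-0.045],"angular": [0,0,0]}
    - {"hand": -1,"offset": [0.0055,0.0625,-0.045],"angular": [0,0,0]}
    - {"hand": -1,"offset": [0.0062,0.075,-0.045],"angular": [0,0,0]}
    - {"hand": -1,"offset": [0.0069,0.0875,-0.045],"angular": [0,0,0]}
    - {"hand": -1,"offset": [0.0076,0.1,-0.045],"angular": [0,0,0]}
    - {"hand": -1,"offset": [0.008,0.106,-0.045],"angular": [0,0,0]}

```text
clock: 5.4
ee_pos: [0.6703, -0.0264, 0.2252]
tcp_rot: [3.141, -0.001, 3.087]
ft_force: [0.8, 0.2, -0.4]
width: -0.0002
```

```bash
cat > look.py <<'E'
import sys
from h import *
n=sys.argv[1]; L=[]
for i in range(3):
    s=robot.snapshot("side"); L.append(cv2.resize(s["pixels"][165:265,320:420],None,fx=2.6,fy=2.6,interpolation=cv2.INTER_CUBIC))
T=[]
for i in range(3):
    s=robot.snapshot("top"); T.append(cv2.resize(s["pixels"][145:190,290:390],None,fx=2.6,fy=2.6,interpolation=cv2.INTER_CUBIC))
cv2.imwrite(f"pics/{n}.png",np.vstack([np.hstack(L),np.hstack(T)]))
st=robot.state(); print(st["ee_pos"],st["ft_force"],st["clock"])
E
python3 look.py f3
```

```text
[ 0.6703313  -0.02937509  0.22526141] [ 0.79827614 -0.49006951  0.27924867] 5.7
```

View pics/f3.png

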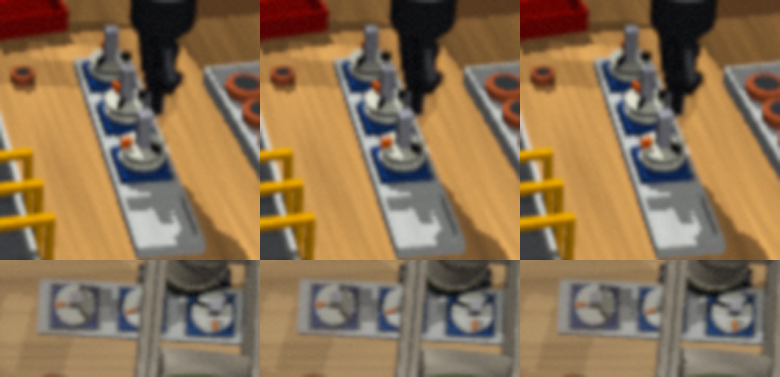

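```bash
cat > look2.py <<'E'
import sys
from h import *
n=sys.argv[1]; u0,v0=int(sys.argv[2]),int(sys.argv[3]); T=[]; 
for i in range(4):
    s=robot.snapshot("top"); T.append(cv2.resize(s["pixels"][v0:v0+30,u0:u0+34],None,fx=11,fy=11,interpolation=cv2.INTER_CUBIC))
cv2.imwrite(f"pics/{n}.png",np.vstack([np.hstack(T[:2]),np.hstack(T[2:])]))
st=robot.state(); print(st["ee_pos"],st["clock"])
E
python3 look2.py f3b 354 148
```

```text
[ 0.67033943 -0.02936918  0.22534489] 5.9
```

View pics/f3b.png

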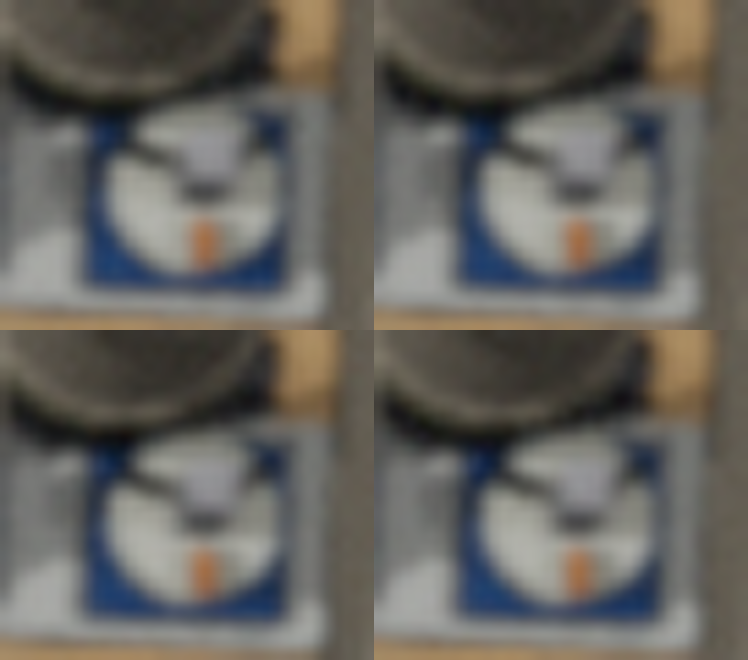

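Call:
drive_tool:
  plan:
    - {"hand": -1,"offset": [0.0012,0.0125,-0.001],"angular": [0,0,0]}
    - {"hand": -1,"offset": [0.0019,0.025,-0.001],"angular": [0,0,0]}
    - {"hand": -1,"offset": [0.0026,0.0375,-0.001],"angular": [0,0,0]}
    - {"hand": -1,"offset": [0.0033,0.05,-0.001],"angular": [0,0,0]}
    - {"hand": -1,"offset": [0.004,0.0625,-0.001],"angular": [0,0,0]}
    - {"hand": -1,"offset": [0.0047,0.075,-0.001],"angular": [0,0,0]}
    - {"hand": -1,"offset": [0.0054,0.0875,-0.001],"angular": [0,0,0]}
    - {"hand": -1,"offset": [0.0058,0.0955,-0.001],"angular": [0,0,0]}

```text
clock: 6.57
ee_pos: [0.6762, 0.069, 0.2244]
tcp_rot: [3.141, 0.0, 3.087]
ft_force: [0.4, -0.5, 0.3]
width: 0.0001
```

```bash
python3 look2.py f2 326 146
```

```text
[0.6761437  0.06695409 0.22427716] 6.7667
```

View pics/f2.png

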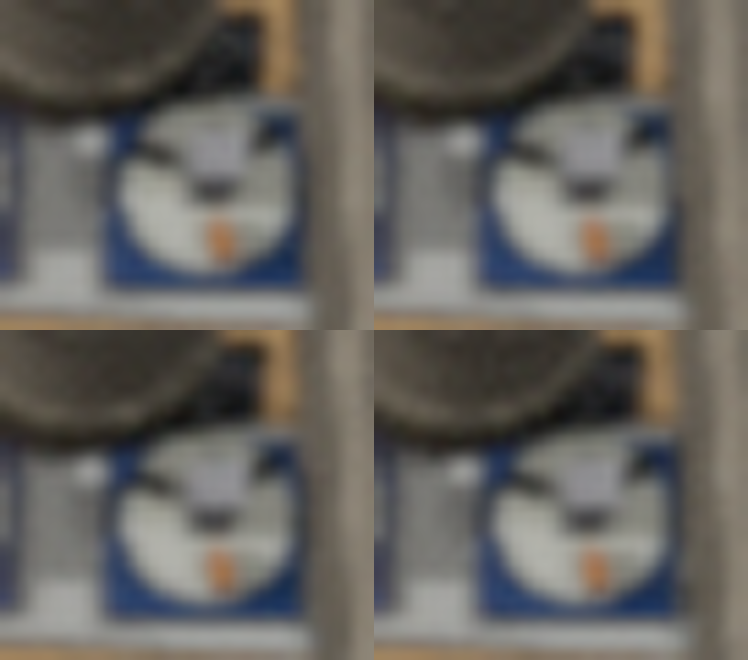

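Call:
drive_tool:
  plan:
    - {"hand": -1,"offset": [0.0,0.0125,-0.001],"angular": [0,0,0]}
    - {"hand": -1,"offset": [0.0004,0.025,-0.001],"angular": [0,0,0]}
    - {"hand": -1,"offset": [0.0011,0.0375,-0.001],"angular": [0,0,0]}
    - {"hand": -1,"offset": [0.0018,0.05,-0.001],"angular": [0,0,0]}
    - {"hand": -1,"offset": [0.0025,0.0625,-0.001],"angular": [0,0,0]}
    - {"hand": -1,"offset": [0.0032,0.075,-0.001],"angular": [0,0,0]}
    - {"hand": -1,"offset": [0.0039,0.0875,-0.001],"angular": [0,0,0]}
    - {"hand": -1,"offset": [0.0045,0.1,-0.001],"angular": [0,0,0]}

```text
clock: 7.43
ee_pos: [0.6807, 0.1683, 0.2234]
tcp_rot: [3.142, 0.0, 3.086]
ft_force: [-0.7, -0.2, -0.1]
width: 0.0002
```

```bash
python3 look2.py f1 302 145
```

```text
[0.68060312 0.16717224 0.22321373] 7.6333
```

View pics/f1.png

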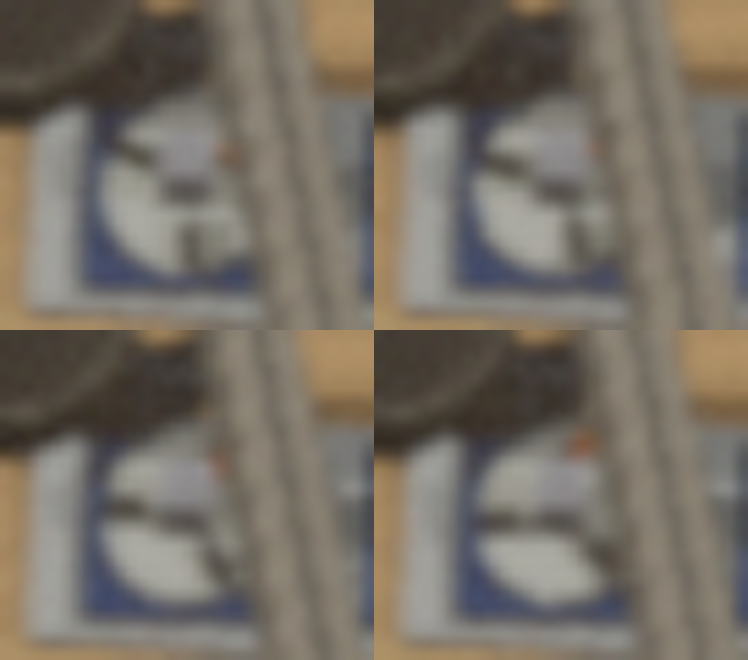

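Call:
drive_tool:
  grip_force: 50
  plan:
    - {"hand": -0.06,"offset": [0,0,0.04],"angular": [0,0,0]}
    - {"hand": -0.06,"offset": [0,0,0.077],"angular": [0,0,0]}
    - {"hand": -0.06,"offset": [-0.0281,-0.0527,0.077],"angular": [0,0,0]}
    - {"hand": -0.06,"offset": [-0.0281,-0.0527,0.077],"angular": [0,0,0]}
    - {"hand": -0.06,"offset": [-0.0281,-0.0527,0.077],"angular": [0,0,0]}
    - {"hand": -0.06,"offset": [-0.0281,-0.0527,0.05],"angular": [0,0,0]}
    - {"hand": -0.06,"offset": [-0.0281,-0.0527,0.03],"angular": [0,0,0]}
    - {"hand": -0.06,"offset": [-0.0281,-0.0527,0.012],"angular": [0,0,0]}
    - {"hand": -0.06,"offset": [-0.0281,-0.0527,0.012],"angular": [0,0,0]}
    - {"hand": -0.06,"offset": [-0.0281,-0.0527,0.012],"angular": [0,0,0]}

```text
clock: 8.47
ee_pos: [0.6519, 0.1137, 0.2338]
tcp_rot: [-3.141, -0.003, 3.085]
ft_force: [-0.6, 0.7, 1.1]
width: 0.04
```

Call:
drive_tool:
  plan:
    - {"hand": -1,"offset": [0,0,0],"angular": [0,0,0]}
    - {"hand": -1,"offset": [0,0,0],"angular": [0,0,0]}
    - {"hand": -1,"offset": [0,0,0],"angular": [0,0,0]}
    - {"hand": -1,"offset": [0,0,0],"angular": [0,0,0]}
    - {"hand": -1,"offset": [0,0,0],"angular": [0,0,0]}
    - {"hand": -1,"offset": [0,0,0],"angular": [0,0,0]}

```text
clock: 8.97
ee_pos: [0.6534, 0.1139, 0.2374]
tcp_rot: [3.141, 0.003, 3.086]
ft_force: [0.0, -1.9, 6.6]
width: 0.0153
```

```bash
cat > both.py <<'E'
import sys
from h import *
n=sys.argv[1]
a=robot.snapshot("top")["pixels"][130:260,220:450]; b=robot.snapshot("side")["pixels"][120:300,230:420]
a=cv2.resize(a,None,fx=3.4,fy=3.4,interpolation=cv2.INTER_CUBIC);cv2.imwrite(f"pics/{n}_t.png",a)
cv2.imwrite(f"pics/{n}_s.png",cv2.resize(b,None,fx=3.2,fy=3.2,interpolation=cv2.INTER_CUBIC))
st=robot.state(); print(st["ee_pos"],st["tcp_rot"],st["width"],st["ft_force"],st["clock"])
E
python3 both.py g1
```

```text
[0.65342087 0.11391469 0.23737725] [3.1414335  0.00325474 3.08566667] 0.015110506466106878 [-0.60705575 -1.6325278   6.74502166] 9.0667
```

View pics/g1_s.png

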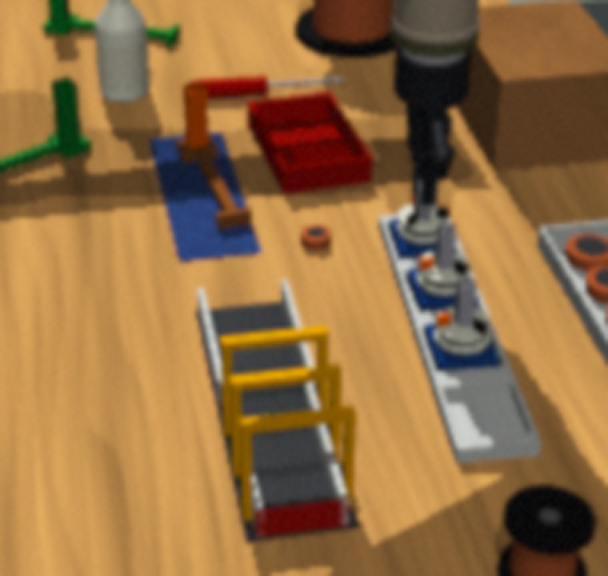

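Call:
drive_tool:
  plan:
    - {"hand": -1,"offset": [0,0,0.04],"angular": [0,0,0]}
    - {"hand": -1,"offset": [0,0,0.08],"angular": [0,0,0]}
    - {"hand": -1,"offset": [0,0,0.11],"angular": [0,0,0]}
    - {"hand": -1,"offset": [-0.2055,-0.169,0.11],"angular": [0,0,0.056]}
    - {"hand": -1,"offset": [-0.2055,-0.169,0.11],"angular": [0,0,0.056]}
    - {"hand": -1,"offset": [-0.2055,-0.169,0.11],"angular": [0,0,0.056]}
    - {"hand": -1,"offset": [-0.2055,-0.169,0.11],"angular": [0,0,0.056]}
    - {"hand": -1,"offset": [-0.2055,-0.169,0.11],"angular": [0,0,0.056]}
    - {"hand": -1,"offset": [-0.2055,-0.169,0.11],"angular": [0,0,0.056]}
    - {"hand": -1,"offset": [-0.2055,-0.169,0.11],"angular": [0,0,0.056]}
    - {"hand": -1,"offset": [-0.2055,-0.169,0.11],"angular": [0,0,0.056]}
    - {"hand": -1,"offset": [-0.2055,-0.169,0.11],"angular": [0,0,0.056]}
    - {"hand": -1,"offset": [-0.2055,-0.169,0.08],"angular": [0,0,0.056]}
    - {"hand": -1,"offset": [-0.2055,-0.169,0.05],"angular": [0,0,0.056]}
    - {"hand": -1,"offset": [-0.2055,-0.169,0.05],"angular": [0,0,0.056]}
    - {"hand": -1,"offset": [-0.2055,-0.169,0.05],"angular": [0,0,0.056]}

```text
clock: 10.4
ee_pos: [0.4465, -0.054, 0.2836]
tcp_rot: [3.14, -0.005, -3.14]
ft_force: [0.2, 0.0, -5.0]
width: 0.015
```

```bash
python3 both.py g2
```

```text
[ 0.44799449 -0.05458834  0.28673806] [-3.14153930e+00  1.22538569e-03 -3.14056995e+00] 0.01522255079392181 [-0.22842949 -0.0465052  -4.45947894] 10.5
```

View pics/g2_s.png

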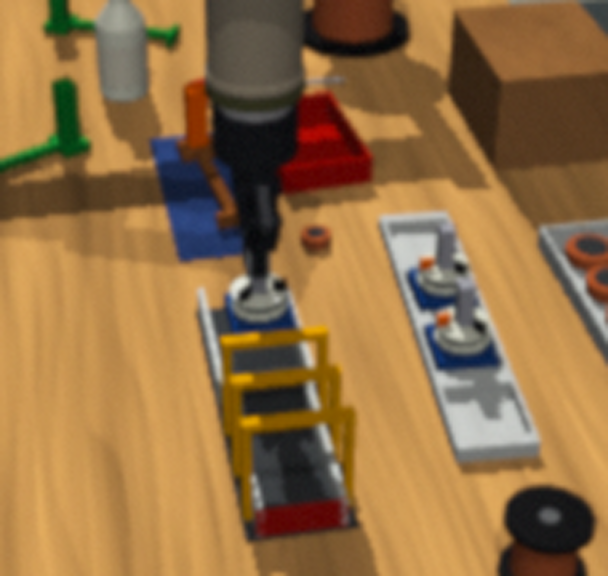

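View pics/g2_t.png

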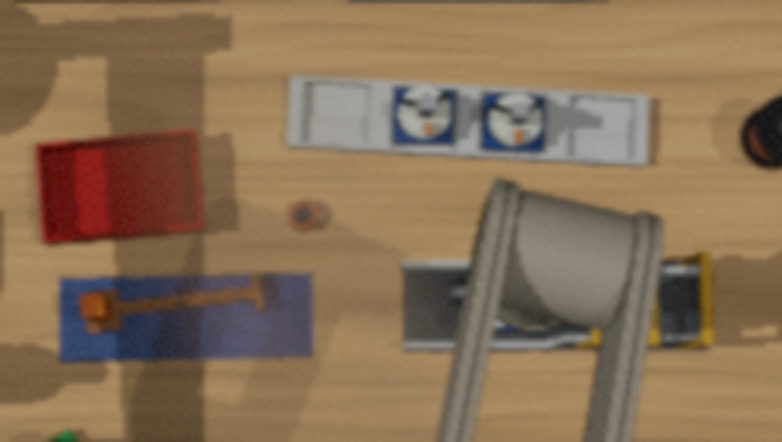

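Call:
drive_tool:
  plan:
    - {"hand": -1,"offset": [0,0,-0.02],"angular": [0,0,0]}
    - {"hand": -1,"offset": [0,0,-0.035],"angular": [0,0,0]}
    - {"hand": -1,"offset": [0,0,-0.045],"angular": [0,0,0]}
    - {"hand": -1,"offset": [0,0,-0.05],"angular": [0,0,0]}
    - {"hand": -1,"offset": [0,0,-0.05],"angular": [0,0,0]}
    - {"hand": -1,"offset": [0,0,-0.05],"angular": [0,0,0]}

```text
clock: 11.0
ee_pos: [0.4484, -0.055, 0.2372]
tcp_rot: [-3.141, 0.003, -3.141]
ft_force: [2.6, 1.3, -2.1]
width: 0.0151
```

```bash
python3 both.py g3
```

```text
[ 0.4483266  -0.05504019  0.23720462] [-3.14113543  0.00380061 -3.14131243] 0.015356308975202522 [3.29250847 1.43875731 2.66219624] 11.1
```

View pics/g3_s.png

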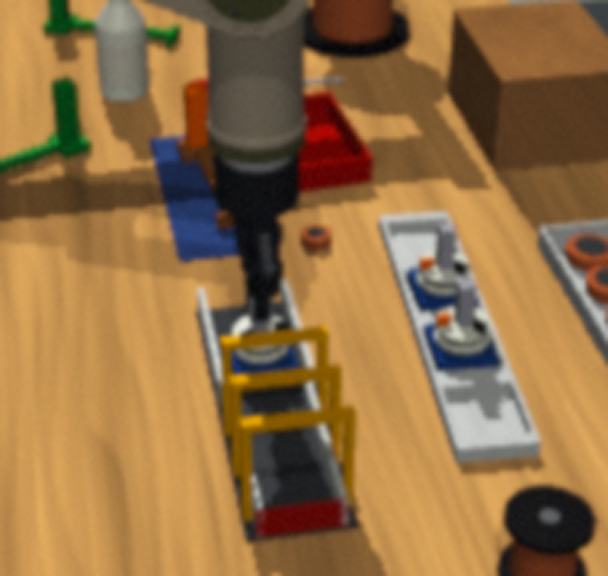

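Call:
drive_tool:
  plan:
    - {"hand": -0.06,"offset": [0,0,0],"angular": [0,0,0]}
    - {"hand": -0.06,"offset": [0,0,0],"angular": [0,0,0]}
    - {"hand": -0.06,"offset": [0,0,0],"angular": [0,0,0]}
    - {"hand": -0.06,"offset": [0,0,0.03],"angular": [0,0,0]}
    - {"hand": -0.06,"offset": [0,0,0.06],"angular": [0,0,0]}
    - {"hand": -0.06,"offset": [0,0,0.09],"angular": [0,0,0]}
    - {"hand": -0.06,"offset": [0.2005,0.075,0.09],"angular": [0,0,-0.056]}
    - {"hand": -0.06,"offset": [0.2005,0.075,0.09],"angular": [0,0,-0.056]}
    - {"hand": -0.06,"offset": [0.2005,0.075,0.09],"angular": [0,0,-0.056]}
    - {"hand": -0.06,"offset": [0.2005,0.075,0.09],"angular": [0,0,-0.056]}
    - {"hand": -0.06,"offset": [0.2005,0.075,0.09],"angular": [0,0,-0.056]}
    - {"hand": -0.06,"offset": [0.2005,0.075,0.09],"angular": [0,0,-0.056]}
    - {"hand": -0.06,"offset": [0.2005,0.075,0.09],"angular": [0,0,-0.056]}
    - {"hand": -0.06,"offset": [0.2005,0.075,0.05],"angular": [0,0,-0.056]}
    - {"hand": -0.06,"offset": [0.2005,0.075,0.02],"angular": [0,0,-0.056]}
    - {"hand": -0.06,"offset": [0.2005,0.075,-0.001],"angular": [0,0,-0.056]}
    - {"hand": -0.06,"offset": [0.2005,0.075,-0.001],"angular": [0,0,-0.056]}
    - {"hand": -0.06,"offset": [0.2005,0.075,-0.001],"angular": [0,0,-0.056]}

```text
clock: 12.6
ee_pos: [0.6461, 0.0195, 0.2337]
tcp_rot: [-3.141, -0.003, 3.085]
ft_force: [-0.4, 0.1, 1.0]
width: 0.0403
```

Call:
drive_tool:
  plan:
    - {"hand": -1,"offset": [0,0,0],"angular": [0,0,0]}
    - {"hand": -1,"offset": [0,0,0],"angular": [0,0,0]}
    - {"hand": -1,"offset": [0,0,0],"angular": [0,0,0]}
    - {"hand": -1,"offset": [0,0,0],"angular": [0,0,0]}
    - {"hand": -1,"offset": [0,0,0],"angular": [0,0,0]}
    - {"hand": -1,"offset": [0,0,0],"angular": [0,0,0]}

```text
clock: 13.1
ee_pos: [0.6487, 0.02, 0.2377]
tcp_rot: [-3.141, 0.004, 3.086]
ft_force: [-1.5, -0.4, 7.8]
width: 0.0151
```

```bash
python3 both.py g4
```

```text
[0.64866779 0.01998313 0.23767876] [-3.14144713  0.00445361  3.08587406] 0.014997451160281254 [-2.26792138 -0.08596627  7.93370503] 13.2
```

View pics/g4_s.png

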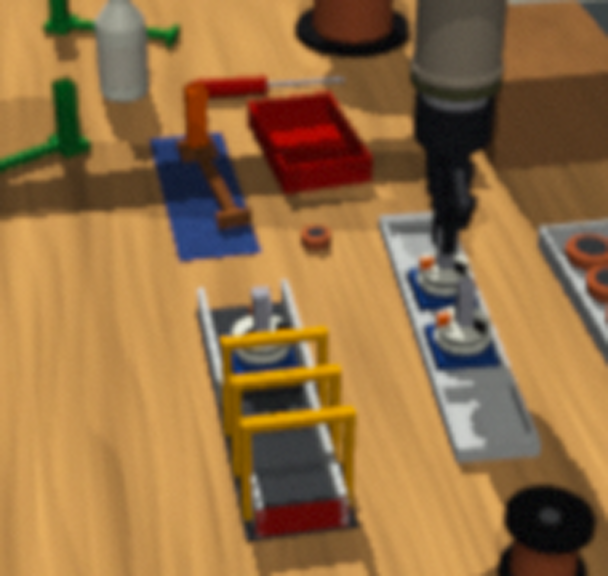

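Call:
drive_tool:
  plan:
    - {"hand": -1,"offset": [0,0,0.04],"angular": [0,0,0]}
    - {"hand": -1,"offset": [0,0,0.08],"angular": [0,0,0]}
    - {"hand": -1,"offset": [-0.0785,0.36,0.09],"angular": [0,0,0.153]}
    - {"hand": -1,"offset": [-0.0785,0.36,0.09],"angular": [0,0,0.153]}
    - {"hand": -1,"offset": [-0.0785,0.36,0.09],"angular": [0,0,0.153]}
    - {"hand": -1,"offset": [-0.0785,0.36,0.09],"angular": [0,0,0.153]}
    - {"hand": -1,"offset": [-0.0785,0.36,0.09],"angular": [0,0,0.153]}
    - {"hand": -1,"offset": [-0.0785,0.36,0.09],"angular": [0,0,0.153]}
    - {"hand": -1,"offset": [-0.0785,0.36,0.09],"angular": [0,0,0.153]}
    - {"hand": -1,"offset": [-0.0785,0.36,0.09],"angular": [0,0,0.153]}
    - {"hand": -1,"offset": [-0.0785,0.36,0.09],"angular": [0,0,0.153]}
    - {"hand": -1,"offset": [-0.0785,0.36,0.09],"angular": [0,0,0.153]}
    - {"hand": -1,"offset": [-0.0785,0.36,0.09],"angular": [0,0,0.153]}
    - {"hand": -1,"offset": [-0.0785,0.36,0.09],"angular": [0,0,0.153]}
    - {"hand": -1,"offset": [-0.0785,0.36,0.09],"angular": [0,0,0.153]}
    - {"hand": -1,"offset": [-0.0785,0.36,0.06],"angular": [0,0,0.153]}
    - {"hand": -1,"offset": [-0.0785,0.36,0.06],"angular": [0,0,0.153]}

```text
clock: 14.62
ee_pos: [0.5685, 0.3778, 0.2895]
tcp_rot: [-3.139, -0.006, -3.046]
ft_force: [-3.1, -0.6, -9.2]
width: 0.0153
```

```bash
python3 both.py g5
```

```text
[0.56876973 0.37833388 0.29242599] [-3.13953731 -0.00439925 -3.04617204] 0.015088620102017074 [ 0.44122842 -0.10573903 -4.08538192] 14.7167
```

View pics/g5_s.png

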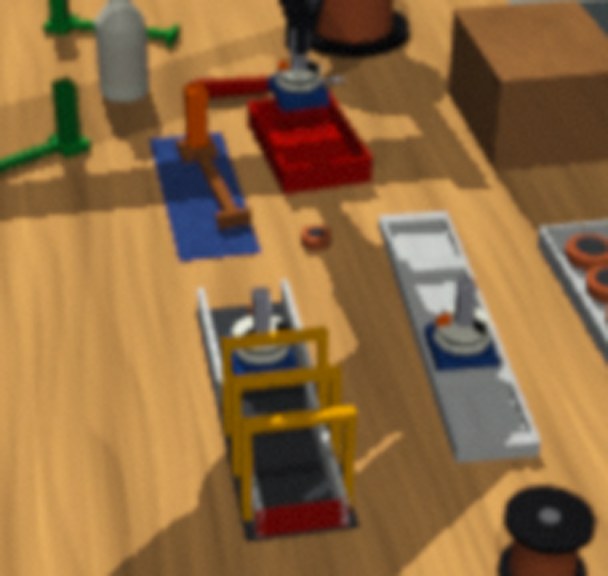

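View pics/g5_t.png

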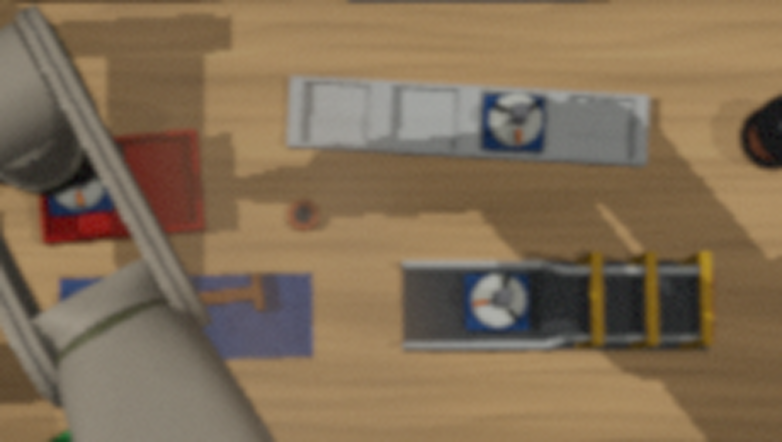

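Call:
drive_tool:
  plan:
    - {"hand": -1,"offset": [0,0,-0.02],"angular": [0,0,0]}
    - {"hand": -1,"offset": [0,0,-0.04],"angular": [0,0,0]}
    - {"hand": -1,"offset": [0,0,-0.052],"angular": [0,0,0]}
    - {"hand": -1,"offset": [0,0,-0.057],"angular": [0,0,0]}
    - {"hand": -1,"offset": [0,0,-0.057],"angular": [0,0,0]}
    - {"hand": -1,"offset": [0,0,-0.057],"angular": [0,0,0]}

```text
clock: 15.22
ee_pos: [0.5696, 0.3799, 0.2385]
tcp_rot: [3.141, 0.001, -3.045]
ft_force: [0.4, 0.9, -4.6]
width: 0.0151
```

```bash
python3 both.py g6
```

```text
[0.56942958 0.38004335 0.23825667] [ 3.14115115e+00  9.39545984e-04 -3.04464742e+00] 0.01527873160320978 [ 0.20931713 -0.29680831 -4.3881139 ] 15.3167
```

View pics/g6_s.png

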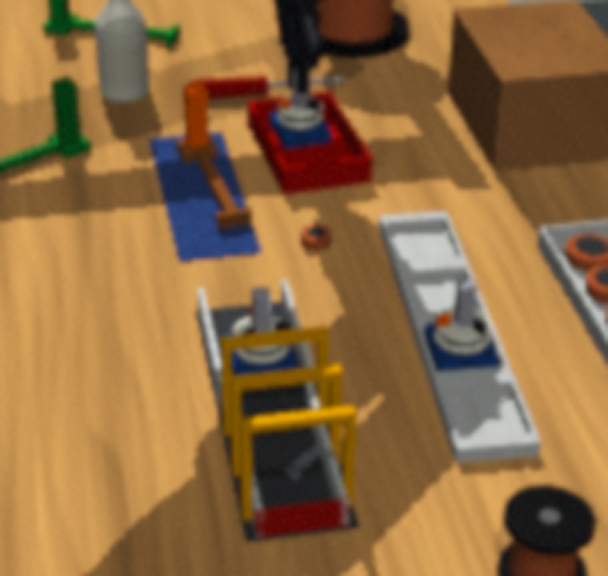

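Call:
drive_tool:
  plan:
    - {"hand": -1,"offset": [0,0,-0.0015],"angular": [0,0,0]}
    - {"hand": -1,"offset": [0,0,-0.002],"angular": [0,0,0]}
    - {"hand": -0.06,"offset": [0,0,-0.002],"angular": [0,0,0]}
    - {"hand": -0.06,"offset": [0,0,-0.002],"angular": [0,0,0]}
    - {"hand": -0.06,"offset": [0,0,-0.002],"angular": [0,0,0]}
    - {"hand": -0.06,"offset": [0,0,0.03],"angular": [0,0,0]}
    - {"hand": -0.06,"offset": [0,0,0.06],"angular": [0,0,0]}
    - {"hand": -0.06,"offset": [0,0,0.09],"angular": [0,0,0]}
    - {"hand": -0.06,"offset": [0.073,-0.4555,0.09],"angular": [0,0,-0.153]}
    - {"hand": -0.06,"offset": [0.073,-0.4555,0.09],"angular": [0,0,-0.153]}
    - {"hand": -0.06,"offset": [0.073,-0.4555,0.09],"angular": [0,0,-0.153]}
    - {"hand": -0.06,"offset": [0.073,-0.4555,0.09],"angular": [0,0,-0.153]}
    - {"hand": -0.06,"offset": [0.073,-0.4555,0.09],"angular": [0,0,-0.153]}
    - {"hand": -0.06,"offset": [0.073,-0.4555,0.09],"angular": [0,0,-0.153]}
    - {"hand": -0.06,"offset": [0.073,-0.4555,0.09],"angular": [0,0,-0.153]}
    - {"hand": -0.06,"offset": [0.073,-0.4555,0.09],"angular": [0,0,-0.153]}
    - {"hand": -0.06,"offset": [0.073,-0.4555,0.09],"angular": [0,0,-0.153]}
    - {"hand": -0.06,"offset": [0.073,-0.4555,0.09],"angular": [0,0,-0.153]}
    - {"hand": -0.06,"offset": [0.073,-0.4555,0.09],"angular": [0,0,-0.153]}
    - {"hand": -0.06,"offset": [0.073,-0.4555,0.09],"angular": [0,0,-0.153]}

```text
clock: 16.98
ee_pos: [0.6424, -0.0824, 0.3277]
tcp_rot: [-3.139, 0.001, 3.08]
ft_force: [1.1, 0.0, 0.5]
width: 0.0401
```

Call:
drive_tool:
  plan:
    - {"hand": -0.06,"offset": [0,0,0],"angular": [0,0,0]}
    - {"hand": -0.06,"offset": [0,0,0],"angular": [0,0,0]}

```text
clock: 17.15
ee_pos: [0.642, -0.0755, 0.3273]
tcp_rot: [3.141, -0.0, 3.085]
ft_force: [-0.4, -0.7, 0.4]
width: 0.0402
```

```bash
python3 both.py g7
```

```text
[ 0.64200516 -0.07401021  0.32726949] [ 3.14111150e+00 -2.36855406e-04  3.08711207e+00] 0.04017881200692795 [-0.1044051   1.27765212 -0.14597433] 17.25
```

View pics/g7_s.png

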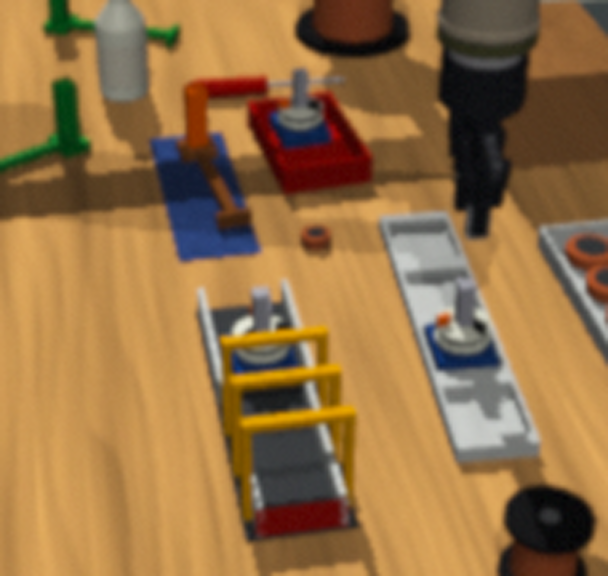

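Tray pulley stands upright. Descend on the last one: z .327→.236.

Call:
drive_tool:
  plan:
    - {"hand": -0.06,"offset": [0,-0.001,-0.04],"angular": [0,0,0]}
    - {"hand": -0.06,"offset": [0,-0.001,-0.07],"angular": [0,0,0]}
    - {"hand": -0.06,"offset": [0,-0.001,-0.091],"angular": [0,0,0]}
    - {"hand": -0.06,"offset": [0,-0.001,-0.091],"angular": [0,0,0]}
    - {"hand": -0.06,"offset": [0,-0.001,-0.091],"angular": [0,0,0]}
    - {"hand": -1,"offset": [0,-0.001,-0.091],"angular": [0,0,0]}
    - {"hand": -1,"offset": [0,-0.001,-0.091],"angular": [0,0,0]}
    - {"hand": -1,"offset": [0,-0.001,-0.091],"angular": [0,0,0]}
    - {"hand": -1,"offset": [0,-0.001,-0.091],"angular": [0,0,0]}
    - {"hand": -1,"offset": [0,-0.001,-0.091],"angular": [0,0,0]}
    - {"hand": -1,"offset": [0,-0.001,-0.091],"angular": [0,0,0]}

```text
clock: 18.17
ee_pos: [0.6433, -0.0765, 0.2394]
tcp_rot: [-3.141, 0.005, 3.086]
ft_force: [-0.5, 1.3, 7.3]
width: 0.0154
```

```bash
python3 - <<'E'
from h import *
s=robot.snapshot("top"); C=cloud(s); P=C
m=(np.hypot(C[...,0]-.57,C[...,1]-.38)<.03)&(C[...,2]>.084)&(C[...,2]<.1); print("P2",m.sum(),C[m].mean(0))
m=(np.hypot(C[...,0]-.447,C[...,1]+.055)<.03)&(C[...,2]>.084)&(C[...,2]<.1); print("P1",m.sum(),C[m].mean(0))
print(robot.state()["ee_pos"],robot.state()["width"],robot.state()["ft_force"])
E
```

```text
P2 23 [0.57169398 0.38012436 0.09203443]
P1 0 [nan nan nan]
[ 0.64329302 -0.07649385  0.23938719] 0.014687411017164875 [0.69498773 1.1944569  5.86297215]<stdin>:4: RuntimeWarning: Mean of empty slice.
  ret = um.true_divide(
```

Call:
drive_tool:
  plan:
    - {"hand": -1,"offset": [0,0,0.04],"angular": [0,0,0]}
    - {"hand": -1,"offset": [0,0,0.08],"angular": [0,0,0]}
    - {"hand": -1,"offset": [-0.065,0.3805,0.09],"angular": [0,0,0.153]}
    - {"hand": -1,"offset": [-0.065,0.3805,0.09],"angular": [0,0,0.153]}
    - {"hand": -1,"offset": [-0.065,0.3805,0.09],"angular": [0,0,0.153]}
    - {"hand": -1,"offset": [-0.065,0.3805,0.09],"angular": [0,0,0.153]}
    - {"hand": -1,"offset": [-0.065,0.3805,0.09],"angular": [0,0,0.153]}
    - {"hand": -1,"offset": [-0.065,0.3805,0.09],"angular": [0,0,0.153]}
    - {"hand": -1,"offset": [-0.065,0.3805,0.09],"angular": [0,0,0.153]}
    - {"hand": -1,"offset": [-0.065,0.3805,0.09],"angular": [0,0,0.153]}
    - {"hand": -1,"offset": [-0.065,0.3805,0.09],"angular": [0,0,0.153]}
    - {"hand": -1,"offset": [-0.065,0.3805,0.09],"angular": [0,0,0.153]}
    - {"hand": -1,"offset": [-0.065,0.3805,0.09],"angular": [0,0,0.153]}
    - {"hand": -1,"offset": [-0.065,0.3805,0.09],"angular": [0,0,0.153]}
    - {"hand": -1,"offset": [-0.065,0.3805,0.09],"angular": [0,0,0.153]}
    - {"hand": -1,"offset": [-0.065,0.3805,0.09],"angular": [0,0,0.153]}
    - {"hand": -1,"offset": [-0.065,0.3805,0.06],"angular": [0,0,0.153]}
    - {"hand": -1,"offset": [-0.065,0.3805,0.06],"angular": [0,0,0.153]}

```text
clock: 19.72
ee_pos: [0.5763, 0.302, 0.2916]
tcp_rot: [-3.14, -0.006, -3.046]
ft_force: [-3.3, -0.7, -8.2]
width: 0.015
```

```bash
python3 both.py g8
```

```text
[0.57664729 0.30253493 0.29462483] [-3.14014906 -0.00422176 -3.04606625] 0.014987879157369292 [-0.08046708  0.20326217 -5.95306   ] 19.8167
```

View pics/g8_s.png

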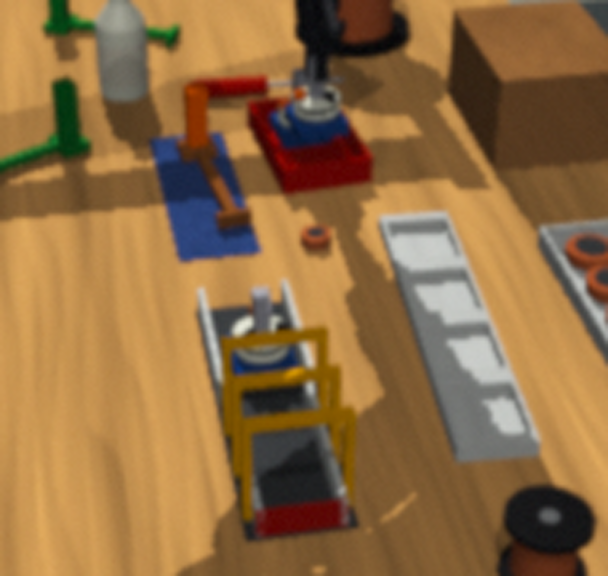

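View pics/g8_t.png

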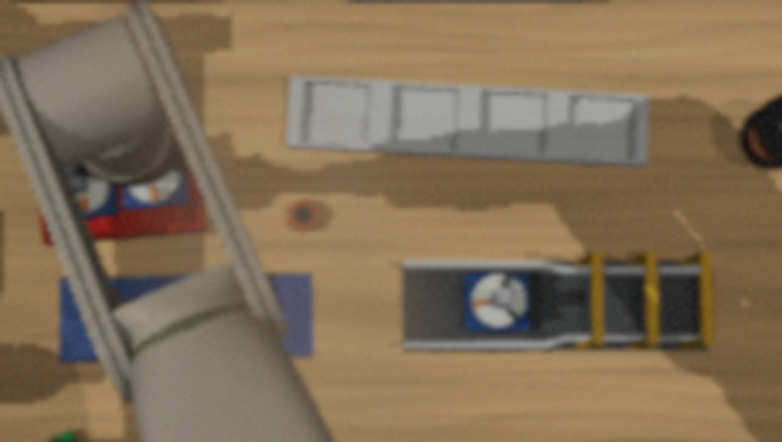

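Call:
drive_tool:
  plan:
    - {"hand": -1,"offset": [0,0.001,-0.02],"angular": [0,0,0]}
    - {"hand": -1,"offset": [0,0.001,-0.04],"angular": [0,0,0]}
    - {"hand": -1,"offset": [0,0.001,-0.052],"angular": [0,0,0]}
    - {"hand": -1,"offset": [0,0.001,-0.056],"angular": [0,0,0]}
    - {"hand": -1,"offset": [0,0.001,-0.058],"angular": [0,0,0]}
    - {"hand": -1,"offset": [0,0.001,-0.058],"angular": [0,0,0]}
    - {"hand": -1,"offset": [0,0.001,-0.058],"angular": [0,0,0]}

```text
clock: 20.4
ee_pos: [0.5778, 0.3048, 0.2403]
tcp_rot: [-3.142, 0.002, -3.045]
ft_force: [-1.5, -3.3, 2.3]
width: 0.0147
```

Call:
drive_tool:
  plan:
    - {"hand": -0.06,"offset": [0,0,0],"angular": [0,0,0]}
    - {"hand": -0.06,"offset": [0,0,0],"angular": [0,0,0]}
    - {"hand": -0.06,"offset": [0,0,0],"angular": [0,0,0]}
    - {"hand": -0.06,"offset": [0,0,0.03],"angular": [0,0,0]}
    - {"hand": -0.06,"offset": [0,0,0.06],"angular": [0,0,0]}
    - {"hand": -0.06,"offset": [0,0,0.1],"angular": [0,0,0]}
    - {"hand": -0.06,"offset": [0.03,-0.16,0.1],"angular": [0,0,0]}
    - {"hand": -0.06,"offset": [0.03,-0.16,0.1],"angular": [0,0,0]}
    - {"hand": -0.06,"offset": [0.03,-0.16,0.1],"angular": [0,0,0]}
    - {"hand": -0.06,"offset": [0.03,-0.16,0.1],"angular": [0,0,0]}
    - {"hand": -0.06,"offset": [0.03,-0.16,0.1],"angular": [0,0,0]}
    - {"hand": -0.06,"offset": [0.03,-0.16,0.1],"angular": [0,0,0]}

```text
clock: 21.4
ee_pos: [0.6076, 0.143, 0.3389]
tcp_rot: [3.141, 0.001, -3.048]
ft_force: [-0.8, 1.1, 0.5]
width: 0.0402
```

```bash
python3 both.py g9; python3 - <<'E'
from h import *
s=robot.snapshot("top"); C=cloud(s); q=robot.snapshot("side"); D=cloud(q)
for n,x,y in(("P2",.57,.38),("P3",.578,.305),("P1",.447,-.055),("stick",.443,.36)):
  for k,X in(("t",C),("s",D)):
    m=(np.hypot(X[...,0]-x,X[...,1]-y)<.04)&(X[...,2]>.084)&(X[...,2]<.1); print(n,k,m.sum(),np.round(X[m].mean(0),4) if m.any() else 0)
# head of stick: orange/brown pts z .008-.024 on mat
for k,X in(("t",C),("s",D)):
    m=(X[...,2]>.008)&(X[...,2]<.024)&(abs(X[...,0]-.45)<.045)&(X[...,1]>.14)&(X[...,1]<.335); Q=X[m]; a=np.polyfit(Q[:,1],Q[:,0],1); print(k,len(Q),a,Q[:,1].min(),Q[:,1].max())
np.savez("s1.npz",top=C,side=D,tp=s["pixels"],sp=q["pixels"])
E
```

```text
[0.60710407 0.14547379 0.33862722] [ 3.14089021e+00  5.38747993e-04 -3.04472203e+00] 0.04028556561606593 [-0.18805367 -0.13697488  0.34309652] 21.5
P2 t 23 [0.572  0.3803 0.091 ]
P2 s 14 [0.5724 0.3764 0.0882]
P3 t 23 [0.5787 0.3046 0.0915]
P3 s 17 [0.5772 0.2987 0.0896]
P1 t 20 [ 0.4501 -0.0543  0.0906]
P1 s 26 [ 0.4506 -0.0594  0.0883]
stick t 51 [0.4427 0.3604 0.0921]
stick s 28 [0.4425 0.3538 0.0896]
t 188 [-0.12165805  0.48289683] 0.2087626119008753 0.33432118203589706
s 124 [-0.12191524  0.48479052] 0.18336477633255788 0.3344333767542489
```

View pics/g9_t.png

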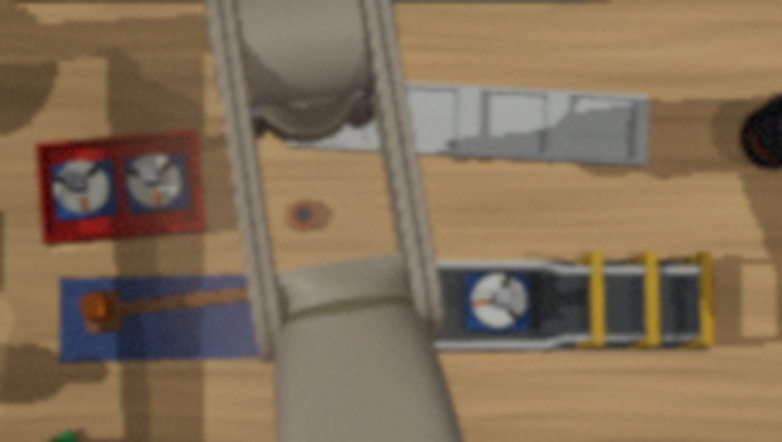

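View pics/g9_s.png

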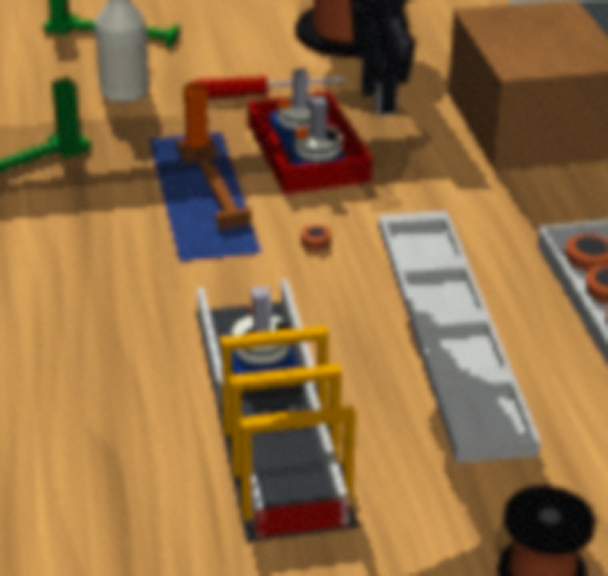

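Call:
drive_tool:
  plan:
    - {"hand": 0.18,"offset": [-0.1645,0.2145,0],"angular": [0,0,0.024]}
    - {"hand": 0.18,"offset": [-0.1645,0.2145,0],"angular": [0,0,0.024]}
    - {"hand": 0.18,"offset": [-0.1645,0.2145,0],"angular": [0,0,0.024]}
    - {"hand": 0.18,"offset": [-0.1645,0.2145,0],"angular": [0,0,0.024]}
    - {"hand": 0.18,"offset": [-0.1645,0.2145,0],"angular": [0,0,0.024]}
    - {"hand": 0.18,"offset": [-0.1645,0.2145,0],"angular": [0,0,0.024]}
    - {"hand": 0.18,"offset": [-0.1645,0.2145,0],"angular": [0,0,0.024]}
    - {"hand": 0.18,"offset": [-0.1645,0.2145,0],"angular": [0,0,0.024]}
    - {"hand": 0.18,"offset": [-0.1645,0.2145,0],"angular": [0,0,0.024]}
    - {"hand": 0.18,"offset": [-0.1645,0.2145,-0.03],"angular": [0,0,0.024]}
    - {"hand": 0.18,"offset": [-0.1645,0.2145,-0.03],"angular": [0,0,0.024]}

```text
clock: 22.52
ee_pos: [0.4416, 0.3586, 0.304]
tcp_rot: [-3.139, -0.005, -3.02]
ft_force: [-2.0, -0.7, -1.9]
width: 0.0504
```

```bash
python3 both.py h1;  python3 - <<'E'
from h import *
q=robot.snapshot("side"); X=cloud(q)
m=(np.hypot(X[...,0]-.443,X[...,1]-.36)<.05)&(X[...,2]>.03)&(X[...,2]<.1); print(m.sum(),X[m].mean(0),X[m].max(0))
d=np.load("s1.npz")["side"]; m=(np.hypot(d[...,0]-.443,d[...,1]-.36)<.05)&(d[...,2]>.03)&(d[...,2]<.1);print(m.sum(),d[m].mean(0))
E
```

```text
[0.44240791 0.35864954 0.30704727] [-3.1396667  -0.00327927 -3.02103357] 0.05054896976353098 [ 0.18887837  0.68965865 -0.31350559] 22.6167
115 [0.44199189 0.34950936 0.06575929] [0.4548625  0.37065989 0.09498577]
117 [0.44210702 0.34976314 0.06514789]
```

View pics/h1_s.png

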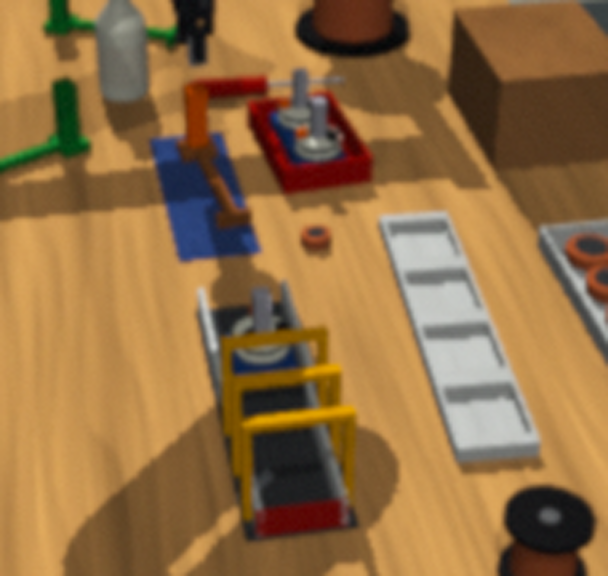

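Call:
drive_tool:
  grip_force: 70
  plan:
    - {"hand": 0.18,"offset": [0,0,-0.03],"angular": [0,0,0]}
    - {"hand": 0.18,"offset": [0,0,-0.06],"angular": [0,0,0]}
    - {"hand": 0.18,"offset": [0,0,-0.085],"angular": [0,0,0]}
    - {"hand": 0.18,"offset": [0,0,-0.085],"angular": [0,0,0]}
    - {"hand": 0.18,"offset": [0,0,-0.085],"angular": [0,0,0]}
    - {"hand": -1,"offset": [0,0,-0.085],"angular": [0,0,0]}
    - {"hand": -1,"offset": [0,0,-0.085],"angular": [0,0,0]}
    - {"hand": -1,"offset": [0,0,-0.085],"angular": [0,0,0]}
    - {"hand": -1,"offset": [0,0,-0.085],"angular": [0,0,0]}
    - {"hand": -1,"offset": [0,0,-0.085],"angular": [0,0,0]}
    - {"hand": -1,"offset": [0,0,-0.085],"angular": [0,0,0]}

```text
clock: 23.58
ee_pos: [0.4438, 0.3603, 0.2265]
tcp_rot: [3.139, 0.005, -3.02]
ft_force: [1.3, -0.3, 7.6]
width: 0.0234
```

```bash
python3 both.py h2
```

```text
[0.44384618 0.36029587 0.22648045] [ 3.13947536  0.00462981 -3.02039006] 0.023490138389574988 [ 0.74372699 -0.54379416  7.19437427] 23.6833
```

View pics/h2_s.png

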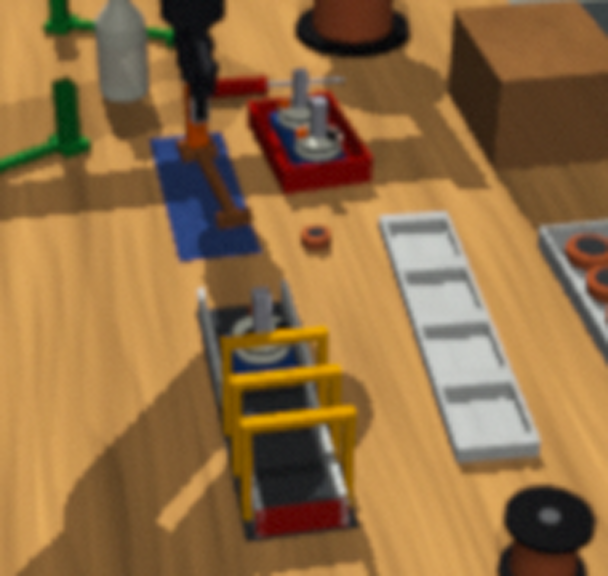

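Call:
drive_tool:
  plan:
    - {"hand": -1,"offset": [0,0,0.04],"angular": [0,0,0]}
    - {"hand": -1,"offset": [0.0045,-0.18,0.05],"angular": [0,0,-0.121]}
    - {"hand": -1,"offset": [0.0045,-0.18,0.05],"angular": [0,0,-0.121]}
    - {"hand": -1,"offset": [0.0045,-0.18,0.05],"angular": [0,0,-0.121]}
    - {"hand": -1,"offset": [0.0045,-0.18,0.05],"angular": [0,0,-0.121]}
    - {"hand": -1,"offset": [0.0045,-0.18,0.05],"angular": [0,0,-0.121]}
    - {"hand": -1,"offset": [0.0045,-0.18,0.05],"angular": [0,0,-0.121]}
    - {"hand": -1,"offset": [0.0045,-0.18,0.05],"angular": [0,0,-0.121]}
    - {"hand": -1,"offset": [0.0045,-0.18,0.05],"angular": [0,0,-0.121]}

```text
clock: 24.43
ee_pos: [0.4473, 0.1802, 0.2741]
tcp_rot: [3.141, 0.001, -3.141]
ft_force: [-0.5, -0.1, -2.2]
width: 0.0233
```

```bash
python3 both.py h3
```

```text
[0.44708989 0.18060861 0.27363282] [ 3.14113137e+00  4.04284701e-04 -3.14009832e+00] 0.023546052090432545 [-0.01423903 -0.26155112 -1.2066621 ] 24.5333
```

View pics/h3_s.png

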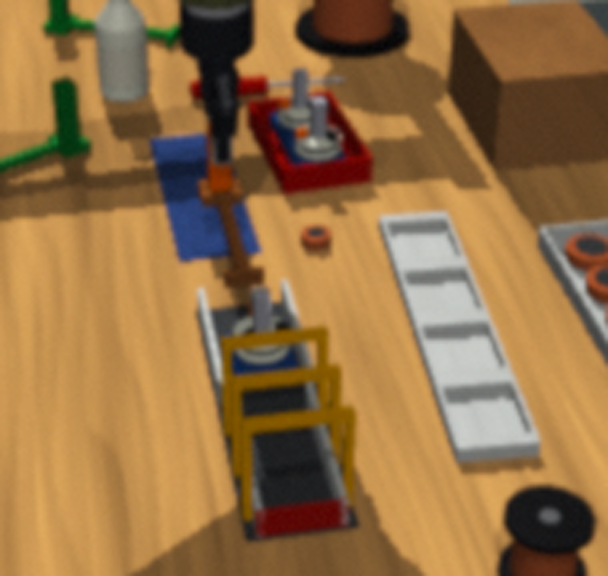

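View pics/h3_t.png

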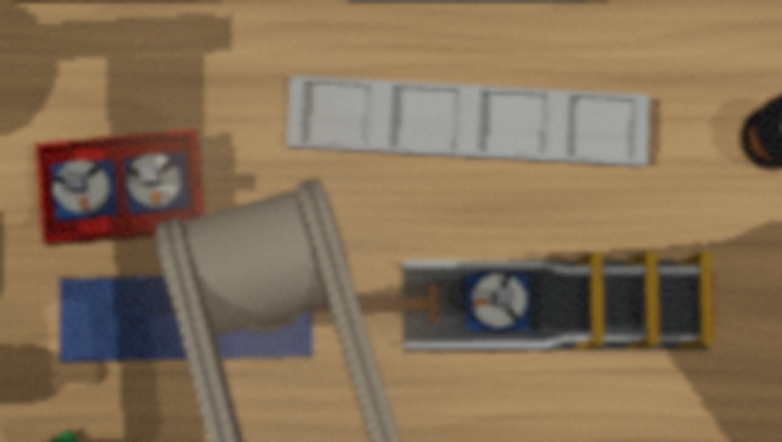

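Call:
drive_tool:
  plan:
    - {"hand": -1,"offset": [0.001,0,-0.02],"angular": [0,0,0]}
    - {"hand": -1,"offset": [0.001,0,-0.035],"angular": [0,0,0]}
    - {"hand": -1,"offset": [0.001,0,-0.042],"angular": [0,0,0]}
    - {"hand": -1,"offset": [0.001,0,-0.042],"angular": [0,0,0]}
    - {"hand": -1,"offset": [0.001,-0.01,-0.042],"angular": [0,0,0]}
    - {"hand": -1,"offset": [0.001,-0.02,-0.042],"angular": [0,0,0]}
    - {"hand": -1,"offset": [0.001,-0.028,-0.042],"angular": [0,0,0]}
    - {"hand": -1,"offset": [0.001,-0.036,-0.042],"angular": [0,0,0]}
    - {"hand": -1,"offset": [0.001,-0.044,-0.042],"angular": [0,0,0]}
    - {"hand": -1,"offset": [0.001,-0.052,-0.042],"angular": [0,0,0]}
    - {"hand": -1,"offset": [0.001,-0.06,-0.042],"angular": [0,0,0]}

```text
clock: 25.45
ee_pos: [0.4485, 0.1189, 0.2323]
tcp_rot: [3.14, 0.002, 3.141]
ft_force: [-0.1, 5.9, 1.3]
width: 0.023
```

```bash
python3 both.py h4
```

```text
[0.44826103 0.11816597 0.23175439] [-3.14098004e+00  7.16651619e-04  3.14044152e+00] 0.023470260045898972 [-0.3750504  -0.58815249 -1.46385643] 25.55
```

View pics/h4_s.png

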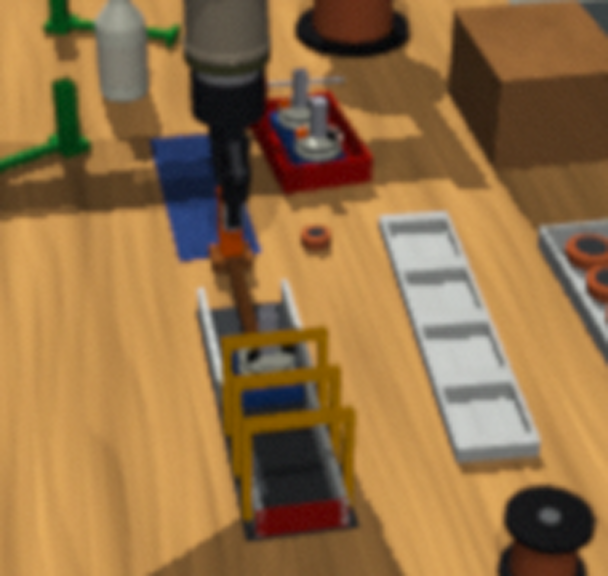

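View pics/h4_t.png

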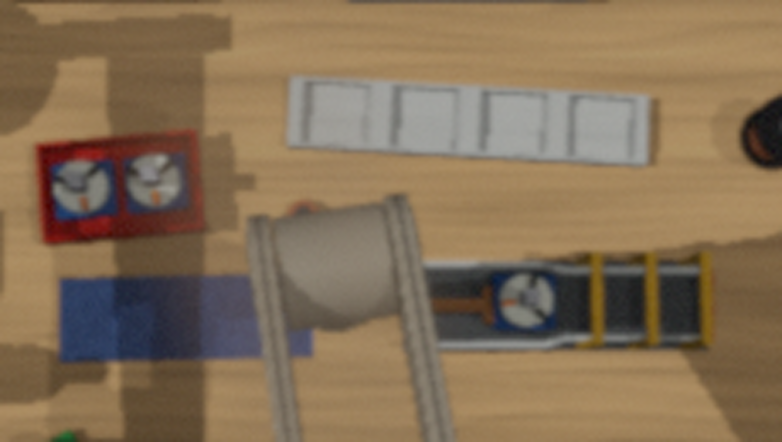

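Call:
drive_tool:
  plan:
    - {"hand": -1,"offset": [0,-0.008,0],"angular": [0,0,0]}
    - {"hand": -1,"offset": [0,-0.016,0],"angular": [0,0,0]}
    - {"hand": -1,"offset": [0,-0.024,0],"angular": [0,0,0]}
    - {"hand": -1,"offset": [0,-0.032,0],"angular": [0,0,0]}
    - {"hand": -1,"offset": [0,-0.04,0],"angular": [0,0,0]}
    - {"hand": -1,"offset": [0,-0.048,0],"angular": [0,0,0]}
    - {"hand": -1,"offset": [0,-0.056,0],"angular": [0,0,0]}
    - {"hand": -1,"offset": [0,-0.064,0],"angular": [0,0,0]}
    - {"hand": -1,"offset": [0,-0.072,0],"angular": [0,0,0]}
    - {"hand": -1,"offset": [0,-0.08,0],"angular": [0,0,0]}
    - {"hand": -1,"offset": [0,-0.088,0],"angular": [0,0,0]}
    - {"hand": -1,"offset": [0,-0.096,0],"angular": [0,0,0]}
    - {"hand": -1,"offset": [0,-0.104,0],"angular": [0,0,0]}
    - {"hand": -1,"offset": [0,-0.112,0],"angular": [0,0,0]}
    - {"hand": -1,"offset": [0,-0.12,0],"angular": [0,0,0]}
    - {"hand": -1,"offset": [0,-0.128,0],"angular": [0,0,0]}
    - {"hand": -1,"offset": [0,-0.134,0],"angular": [0,0,0]}

```text
clock: 26.97
ee_pos: [0.4479, -0.0146, 0.2315]
tcp_rot: [3.141, -0.0, 3.141]
ft_force: [-0.6, 6.8, 1.8]
width: 0.0233
```

```bash
python3 both.py h5
```

```text
[ 0.4479536  -0.01514628  0.23134361] [-3.14124897e+00 -1.93802775e-04  3.14086671e+00] 0.02324504390282508 [-0.3284951  -0.54774791 -1.93195117] 27.0667
```

View pics/h5_s.png

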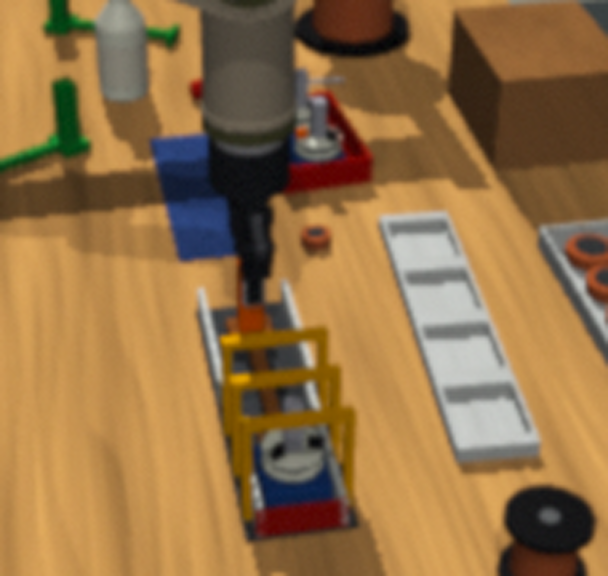

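View pics/h5_t.png

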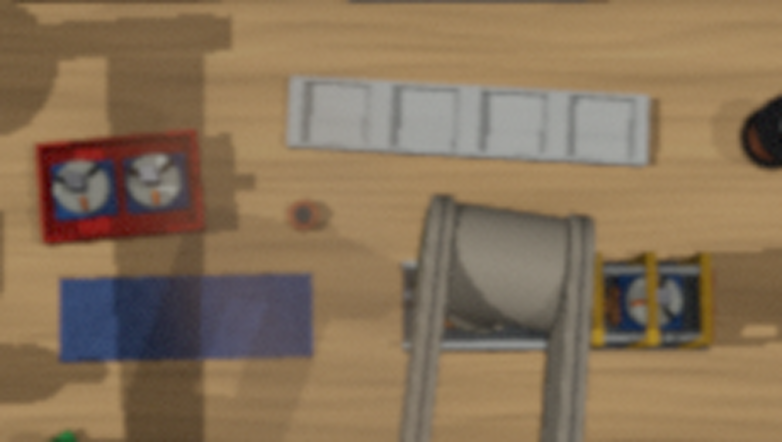

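Continue the remaining ~24 mm, slowly, a few mm past nominal to press on the stop.

Call:
drive_tool:
  plan:
    - {"hand": -1,"offset": [0,-0.005,0],"angular": [0,0,0]}
    - {"hand": -1,"offset": [0,-0.01,0],"angular": [0,0,0]}
    - {"hand": -1,"offset": [0,-0.015,0],"angular": [0,0,0]}
    - {"hand": -1,"offset": [0,-0.018,0],"angular": [0,0,0]}
    - {"hand": -1,"offset": [0,-0.02,0],"angular": [0,0,0]}
    - {"hand": -1,"offset": [0,-0.022,0],"angular": [0,0,0]}

```text
clock: 27.57
ee_pos: [0.4479, -0.0361, 0.2313]
tcp_rot: [3.141, -0.0, -3.141]
ft_force: [-0.6, 6.3, 1.8]
width: 0.0233
```

Call:
drive_tool:
  plan:
    - {"hand": -1,"offset": [0,-0.002,0],"angular": [0,0,0]}
    - {"hand": -1,"offset": [0,-0.003,0],"angular": [0,0,0]}
    - {"hand": -1,"offset": [0,-0.004,0],"angular": [0,0,0]}

```text
clock: 27.82
ee_pos: [0.448, -0.04, 0.2313]
tcp_rot: [3.141, -0.0, -3.141]
ft_force: [-1.1, 6.2, 1.6]
width: 0.0235
```

Still sliding friction level (~6 N); press on until the stop shows in the force.

Call:
drive_tool:
  plan:
    - {"hand": -1,"offset": [0,-0.0015,0],"angular": [0,0,0]}
    - {"hand": -1,"offset": [0,-0.003,0],"angular": [0,0,0]}
    - {"hand": -1,"offset": [0,-0.003,0],"angular": [0,0,0]}

```text
clock: 28.07
ee_pos: [0.4482, -0.0412, 0.2319]
tcp_rot: [3.136, -0.0, -3.141]
ft_force: [-2.5, 22.8, 9.3]
width: 0.0232
```

```bash
python3 both.py h6
```

```text
[ 0.44813371 -0.04111506  0.23183313] [ 3.13601403e+00 -1.79818433e-04 -3.14114068e+00] 0.02326164890677148 [-2.29000281 22.05830737  9.90160359] 28.1667
```

View pics/h6_s.png

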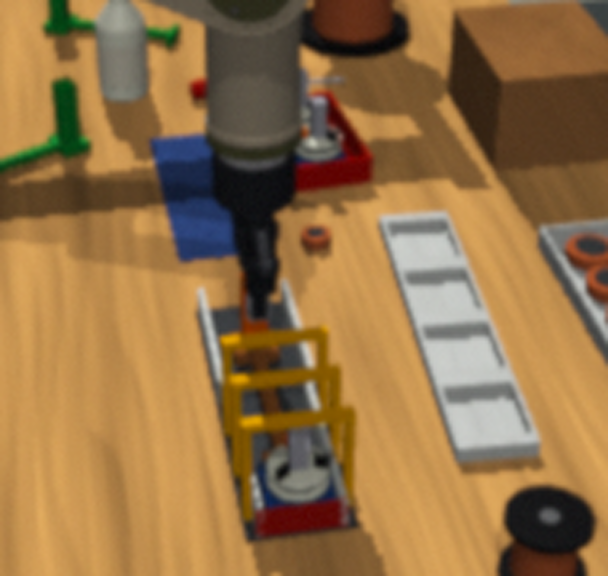

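Call:
drive_tool:
  plan:
    - {"hand": -1,"offset": [0,0.01,0],"angular": [0,0,0]}
    - {"hand": -1,"offset": [0,0.03,0.001],"angular": [0,0,0]}
    - {"hand": -1,"offset": [0,0.06,0.002],"angular": [0,0,0]}
    - {"hand": -1,"offset": [0,0.09,0.003],"angular": [0,0,0]}
    - {"hand": -1,"offset": [0,0.12,0.005],"angular": [0,0,0]}
    - {"hand": -1,"offset": [0,0.15,0.008],"angular": [0,0,0]}
    - {"hand": -1,"offset": [0,0.18,0.01],"angular": [0,0,0]}
    - {"hand": -1,"offset": [0,0.215,0.02],"angular": [0,0,0]}
    - {"hand": -1,"offset": [0,0.25,0.04],"angular": [0,0,0]}
    - {"hand": -1,"offset": [-0.0045,0.403,0.04],"angular": [0,0,0.121]}
    - {"hand": -1,"offset": [-0.0045,0.403,0.04],"angular": [0,0,0.121]}
    - {"hand": -1,"offset": [-0.0045,0.403,0.04],"angular": [0,0,0.121]}
    - {"hand": -1,"offset": [-0.0045,0.403,0.04],"angular": [0,0,0.121]}
    - {"hand": -1,"offset": [-0.0045,0.403,0.04],"angular": [0,0,0.121]}
    - {"hand": -1,"offset": [-0.0045,0.403,0.04],"angular": [0,0,0.121]}
    - {"hand": -1,"offset": [-0.0045,0.403,0.04],"angular": [0,0,0.121]}

```text
clock: 29.5
ee_pos: [0.4433, 0.3593, 0.2707]
tcp_rot: [-3.14, -0.001, -3.02]
ft_force: [0.7, 0.4, -1.5]
width: 0.0234
```

```bash
python3 both.py i1
```

```text
[0.44365074 0.35851669 0.27095575] [-3.14066336e+00 -5.04754864e-04 -3.02131302e+00] 0.023436935534588234 [-0.76860427  0.08231816 -1.56623628] 29.6
```

View pics/i1_s.png

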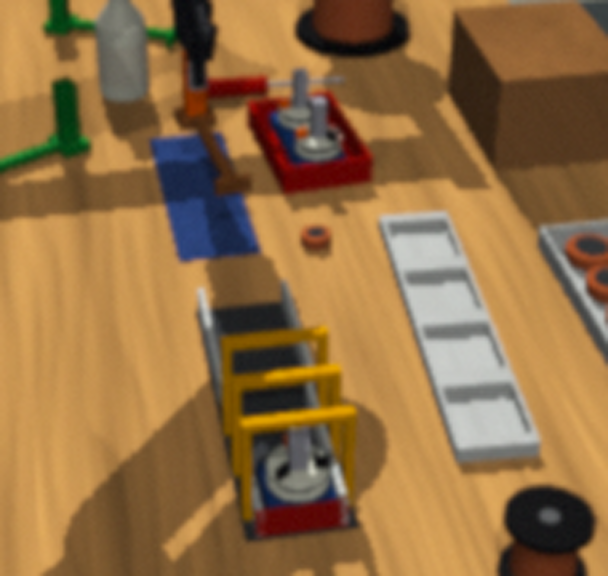

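View pics/i1_t.png

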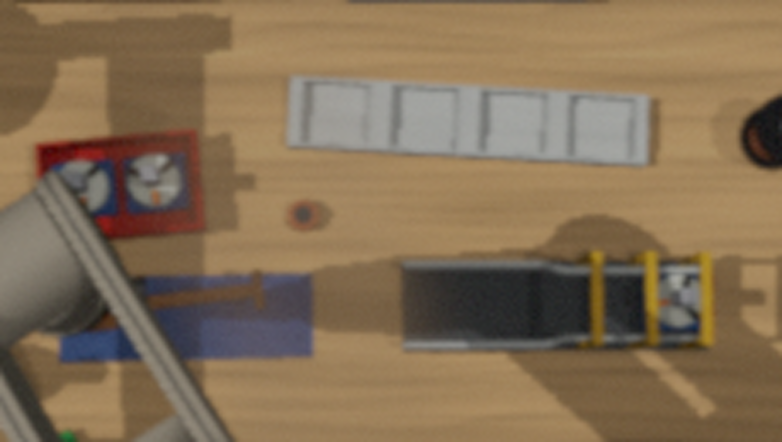

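Call:
drive_tool:
  plan:
    - {"hand": -1,"offset": [0,0,-0.02],"angular": [0,0,0]}
    - {"hand": -1,"offset": [0,0,-0.035],"angular": [0,0,0]}
    - {"hand": -1,"offset": [0,0,-0.042],"angular": [0,0,0]}
    - {"hand": -1,"offset": [0,0,-0.044],"angular": [0,0,0]}
    - {"hand": -1,"offset": [0,0,-0.044],"angular": [0,0,0]}

```text
clock: 30.02
ee_pos: [0.4438, 0.3587, 0.2272]
tcp_rot: [-3.141, -0.001, -3.022]
ft_force: [-0.4, -0.1, -1.7]
width: 0.0229
```

Call:
drive_tool:
  plan:
    - {"hand": -1,"offset": [0,0,-0.001],"angular": [0,0,0]}
    - {"hand": -1,"offset": [0,0,-0.001],"angular": [0,0,0]}

```text
clock: 30.18
ee_pos: [0.4438, 0.3593, 0.2268]
tcp_rot: [3.141, 0.001, -3.021]
ft_force: [-0.5, 0.7, -0.8]
width: 0.0233
```

Nearly touching; 0.5 mm more, then release and rise.

Call:
drive_tool:
  plan:
    - {"hand": -1,"offset": [0,0,-0.001],"angular": [0,0,0]}
    - {"hand": 0.18,"offset": [0,0,-0.001],"angular": [0,0,0]}
    - {"hand": 0.18,"offset": [0,0,-0.001],"angular": [0,0,0]}
    - {"hand": 0.18,"offset": [0,0,-0.001],"angular": [0,0,0]}
    - {"hand": 0.18,"offset": [0,0,-0.001],"angular": [0,0,0]}
    - {"hand": 0.18,"offset": [0,0,0.02],"angular": [0,0,0]}
    - {"hand": 0.18,"offset": [0,0,0.05],"angular": [0,0,0]}
    - {"hand": 0.18,"offset": [0,0,0.09],"angular": [0,0,0]}
    - {"hand": 0.18,"offset": [0,0,0.13],"angular": [0,0,0]}
    - {"hand": 0.18,"offset": [0,-0.16,0.15],"angular": [0,0,0]}
    - {"hand": 0.18,"offset": [0,-0.16,0.15],"angular": [0,0,0]}
    - {"hand": 0.18,"offset": [0,-0.16,0.15],"angular": [0,0,0]}
    - {"hand": 0.18,"offset": [0,-0.16,0.15],"angular": [0,0,0]}
    - {"hand": 0.18,"offset": [0,-0.16,0.15],"angular": [0,0,0]}
    - {"hand": 0.18,"offset": [0,-0.16,0.15],"angular": [0,0,0]}
    - {"hand": 0.18,"offset": [0,-0.16,0.15],"angular": [0,0,0]}
    - {"hand": 0.18,"offset": [0,-0.16,0.15],"angular": [0,0,0]}

```text
clock: 31.6
ee_pos: [0.4435, 0.2003, 0.3762]
tcp_rot: [3.141, -0.0, -3.02]
ft_force: [-0.4, 0.7, 0.6]
width: 0.05
```

```bash
python3 both.py j1; python3 - <<'E'
from h import *
s=robot.snapshot("top"); C=cloud(s); q=robot.snapshot("side"); D=cloud(q)
for n,x,y in(("P2",.57,.38),("P3",.578,.305),("P1",.447,-.242),("stick",.443,.36)):
  for k,X in(("t",C),("s",D)):
    m=(np.hypot(X[...,0]-x,X[...,1]-y)<.04)&(X[...,2]>.084)&(X[...,2]<.0985); print(n,k,m.sum(),np.round(X[m].mean(0),4) if m.any() else 0)
for k,X in(("t",C),("s",D)):
    m=(X[...,2]>.008)&(X[...,2]<.024)&(abs(X[...,0]-.45)<.045)&(X[...,1]>.14)&(X[...,1]<.335); Q=X[m]; a=np.polyfit(Q[:,1],Q[:,0],1); print(k,len(Q),a,Q[:,1].min(),Q[:,2].mean())
d=np.load("s0.npz")
for n in ("pulley","spool","coil","bottle","tape","driver","cup"):
  for S in (s,q):
    for r in robot.tip_of(S,n):
      if r["p"]>.4: print(n,round(r["p"],2),np.round(r["at"],3))
E
```

```text
[0.44341627 0.20058365 0.37599635] [ 3.14150189e+00 -6.38458607e-04 -3.01875007e+00] 0.05034112434947944 [ 0.64821642  0.12365161 -0.20601838] 31.7
P2 t 23 [0.572  0.3803 0.091 ]
P2 s 13 [0.5707 0.3754 0.0894]
P3 t 22 [0.5784 0.3044 0.0916]
P3 s 14 [0.577  0.2998 0.0905]
P1 t 23 [ 0.4478 -0.2431  0.0908]
P1 s 16 [ 0.449  -0.2539  0.0889]
stick t 43 [0.442  0.3586 0.0923]
stick s 26 [0.4416 0.3539 0.0892]
t 33 [0.10205652 0.39971736] 0.14749523614002819 0.012059913276966532
s 136 [-0.12692744  0.48567218] 0.18086060072871746 0.015975797530137028
pulley 0.62 [0.579 0.305 0.004]
pulley 0.58 [0.574 0.384 0.006]
pulley 0.52 [ 0.45  -0.244  0.004]
pulley 0.62 [ 0.453 -0.243  0.002]
pulley 0.6 [0.571 0.383 0.009]
pulley 0.47 [0.58  0.302 0.007]
spool 0.98 [ 0.63  -0.359 -0.   ]
spool 0.48 [ 0.448 -0.246  0.002]
spool 0.75 [ 0.632 -0.362  0.   ]
coil 0.57 [ 0.511 -0.447 -0.003]
coil 0.48 [ 0.507 -0.454  0.   ]
coil 0.46 [0.544 0.148 0.004]
bottle 0.75 [0.373 0.539 0.   ]
bottle 0.9 [0.372 0.538 0.001]
tape 0.78 [ 0.401 -0.414  0.001]
tape 0.51 [ 0.4   -0.411 -0.003]
driver 0.72 [ 0.552  0.501 -0.001]
driver 0.67 [0.56  0.502 0.001]
cup 0.71 [ 0.56  -0.483 -0.001]
cup 0.6 [ 0.558 -0.483 -0.002]
```

View pics/j1_s.png

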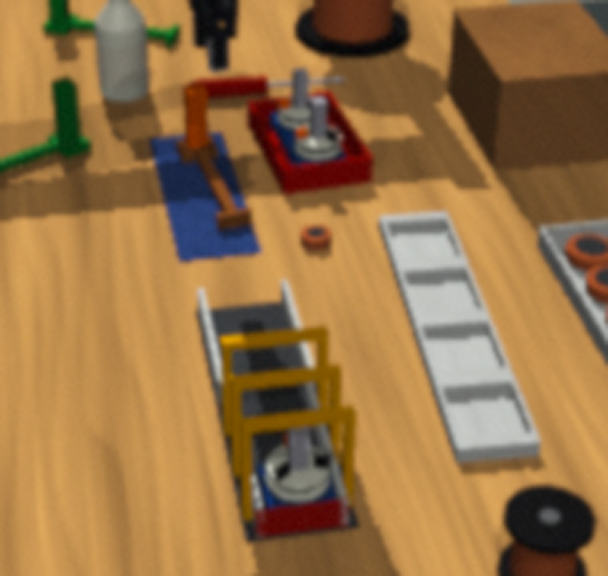

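View pics/j1_t.png

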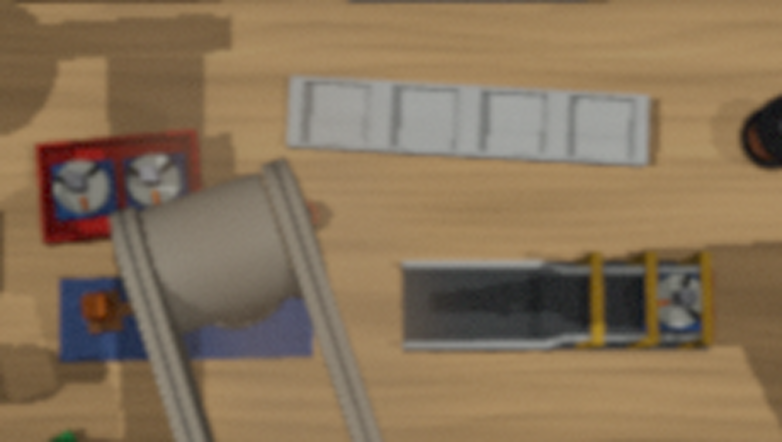

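```bash
python3 -c "
from rig import robot
print(robot.hand_in())"
```

```text
the job is handed in; nothing more can be done
None
```

The job is done and handed in at about 32 s of the 210 s allowed. The hand-in gives no verdict, so what follows rests on my own last checks.

- **Flicking:** The rack held three pulleys. The wheels in the pockets at y +47.5 and -47.5 stopped at once after about 90° of turn, so both bind. The wheel at +142.5 kept spinning, so it runs free.
- **Binders:** Both stand upright in the red reject tray, with their posts measured at (0.572, 0.380) and (0.578, 0.304).
- **Free pulley:** I set it in the loading bay and pushed it home with the orange stick. The push force rose from about 6 N to 22 N when it met the stop. Its post measures y ≈ -0.243 against an expected -0.242.
- **Stick:** It is back on the blue mat, standing and pointing as before. Its grip is about 2 mm from where it started.
- **Bystanders:** All are within about 5 mm of their first readings, which is about the accuracy of the detection networks.

One check disagreed: the top camera's fit of the stick's bar was useless because the arm blocked the view. The side camera's fit (slope -0.127, against -0.122 before) and the picture agree that the stick is pointing the right way.

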